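# Clear the coffee trolley into its drawer

## Robot

A 6-joint arm with a two-finger parallel gripper is mounted at the origin on the work surface. World frame = base frame: x ahead of the robot, y to its left, z up, the work surface at z = 0. Lengths are in m, angles in rad, forces in N, time in s.
With the tool pointing down it reaches from about 0.275 to 0.85 m from the base axis. Payload 19 kg.
Tool frame: the origin (TCP) lies on the front face of the gripper's body, between the roots of the fingers; the fingertips stand 73 mm ahead of it and the grasp point (between the pads) lies 54 mm ahead of it; z points along the fingers, y is the line along which they close (so a half turn about z gives the same grasp; the last joint's range is limited). The gripper opens to 85 mm and grips with 20 to 120 N. Pads are 22 mm wide; open, the fingers measure 114 mm over their backs; the gripper's body (76 mm by 85 mm) begins 54 mm behind the grasp point. The pads swing forward as they close: fully open they stand 13 mm farther back than shut.
Start: joints at [-1.359, 0.15, 1.437, -0, 1.554, -0.134], TCP at [0.195, -0.541, 0.304] pointing down, gripper open.
Joint ranges: [-2.8, 2.8], [-0.68, 2.1], [0.12, 2.68], [-1.39, 4.53], [0.16, 2.79], [-2.81, 2.81]. Speed limits (rad/s): [1.89, 1.89, 2.22, 3.01, 3.01, 3.01].

## Interface

Orientations are given as a 3x3 rotation matrix whose columns are the frame's x, y, z axes.
In Python, from bench import sensors, vision, ctrl gives the robot as it stands.
- The arm moves only by the tool move_arm, never from a script. Its argument "increments" is a list of rows, each an object of numbers: "dx", "dy", "dz": the shift along the tool's x, y, z in mm; "yaw": the turn about the tool's z in rad. In form: [{"dx": .., "dy": .., "dz": .., "yaw": ..}, ...]. A call has 1 to 10 rows; each row is the pose to reach, as a shift and turn from the pose commanded when the call began, along the tool's axes at that moment; what a row does not reach only later rows make up. A row lasts 1/10 s, in which the tool goes at most 50 mm and 8.59 degrees, less where a joint would pass 70% of its speed; a pose out of reach is approached as far as the arm can. A call with a gripper value outside its range is refused whole. "jaw" is the opening, from 0 (shut) to 1 (fully open), set as the call begins (left out, the last holds). The fingers move at their own pace and stop on an object; "force" is the grip in N (left out, the last holds). Time passes only in rows, so rows that repeat a pose let the fingers close. It gives the time, the measured TCP pose, the force, the opening and the grip force at its end, in the units of the state.
- sensors.get_state(): the state, without advancing time (a new reading comes with each control period).
- vision.grab_frame(name): name is "side" or "top" or "wrist"; returns a dict with "frame" (480x640x3 uint8, red, green, blue), "range_z" (480x640 float32, m along the optical axis (not along the pixel's ray), 0 where there is no reading), "camera_matrix" (3x3 intrinsics, pixels), "R" (3x3) and "t" (3): a world point X has camera coordinates R X + t. Camera axes: x right, y down, z forward; pixel columns grow to the right and rows downward; lengths in m; the calibration is good to about 2 mm. The wrist camera is an equidistant fisheye: a pixel r from the principal point sees the ray r / f radians off the axis. A picture is of the moment at which its call begins.
- ctrl.hand_in(): hands the job in; it is judged then, once.
The state is a dict: "clock": time; "joint_positions": joint angles; "dq": joint speeds; "effort": joint torques, N m; "tool_pos": TCP position; "orientation": TCP orientation; "force": force on the tool from outside, world axes, zero at the start; "ft_torque": the same for the moment, N m; "width": finger opening in m; "grasp_force": force on a finger pad.
Only numpy, scipy, OpenCV 4.12 (cv2) and the standard library are available. Lean on these libraries where they do the work, as an engineer would, in place of code of your own. Each camera call takes 0.05 s, during which the arm holds its last target. There are 200 camera calls.

## Task

Put away the sugar dispenser and the white mug in the open drawer, then push the drawer fully home. First stand the lying dispenser upright on the trolley top and let go of it; then take it again from above and set it upright in the drawer's back compartment, and only after that set the mug upright in the front compartment. Set things down gently, push the drawer without slamming it, and leave the bowl, basket and plates alone.

Things in the scene. Friction and masses are not known exactly. Their poses are not given: they have to be found in the camera images.
- shaker: Sugar dispenser: square amber jar 50 x 50 x 95 mm with round steel cap (42 mm wide), 120 mm in all, 0.17-0.35 kg. Origin: base centre; own z from base to cap, x and y normal to the flat sides. Starts lying on its +x side (origin 25 mm up), cap to the robot's left (+y) give or take 30 deg. Rights itself if let go base edge down, under 15 deg off upright.
- mug: Small white round mug, upright, 62 mm across, 75 mm tall, open on top, 4 mm wall; its handle, on its own +y side, reaches 67 mm from the mug's axis (14 to 64 mm high, 10 mm thick). 0.14-0.24 kg. Origin: centre of the underside, z up. Can be taken across its body along own x, clear of the handle.
- drawer (a joint): How far the drawer is out, m: 0 shut (fully home), limit 0.27, starts 0.235-0.26. Low drawer sliding level in the left bay of a white drawer unit with wooden top (the right bay is a fixed, shut front). Slow pushing takes 2 to 4 N; it stays where it is left.
- back_bay (a point): Floor centre of the drawer's back compartment, 20 mm above the trolley top, moves with the drawer. x points into the unit (closing), y across, z up. 95 (x) by 150 mm (y); side and rear walls 46 mm high, divider 35 mm. With the drawer out by q, the unit's face is q - 0.1675 m further along x; the board over the opening spans 160 to 178 mm above the trolley top.
- front_bay (a point): Floor centre of the drawer's front compartment, same axes and height, 110 mm nearer the drawer front than back_bay. 115 (x) by 150 mm (y), so the mug's handle needs room; 5 mm steel divider (35 mm high) at the +x end, wooden drawer front (12 mm thick, 186 mm wide, top 77 mm above the trolley top) at the -x end.
- pull (a point): Middle of the outer face of the drawer's flat steel pull, a bar 90 mm wide (y), 20 mm high, reaching 35 mm out from the drawer front; 65 mm above the trolley top. Same axes. Push here along +x to close the drawer.
- bowl: Bystander: green glass bowl, 116 mm across, 50 mm tall. Origin: centre of its underside. Leave alone.
- basket: Bystander: round black basket with sachets, 116 mm across, 45 mm tall, sachets up to about 55 mm. Origin: centre of its underside. Leave alone.
- plates: Bystander: stack of four small white plates, 110 mm across, 28 mm tall. Origin: centre of its underside. Leave alone.
Things that resemble listed ones, but are neither listed nor needed, are in the scene too. Of the things like the mug, leave any that is blue; of the rest the smaller one is meant.

How it is judged:
On the way, in this order (a step that is already met when the one before it is completed fails the run):
1. the dispenser stands upright on the trolley top, let go (angle between shaker's own z axis and vertical below 0.15 rad and height (world z) of shaker below 0.008 m and contact force between the fingers and shaker below 0.1 N and linear speed of shaker below 0.03 m/s), for 0.15 s.
2. the dispenser stands upright in the back compartment, let go, the drawer still open (x of shaker in the frame of back_bay between -0.035 and 0.035 m and y of shaker in the frame of back_bay between -0.06 and 0.06 m and z of shaker in the frame of back_bay between -0.008 and 0.008 m and angle between shaker's own z axis and vertical below 0.15 rad and contact force between the fingers and shaker below 0.1 N and linear speed of shaker below 0.03 m/s and value of joint drawer above 0.15 m), for 0.15 s.
3. the mug stands upright in the front compartment, let go, the drawer still open (x of mug in the frame of front_bay between -0.035 and 0.035 m and y of mug in the frame of front_bay between -0.06 and 0.06 m and z of mug in the frame of front_bay between -0.008 and 0.008 m and angle between mug's own z axis and vertical below 0.15 rad and contact force between the fingers and mug below 0.1 N and linear speed of mug below 0.03 m/s and value of joint drawer above 0.15 m), for 0.15 s.
4. the drawer is shut (value of joint drawer below 0.008 m), for 0.2 s.
At the end, for the whole second after the job is handed in: Drawer shut (8 mm); dispenser in back bay, mug in front bay, each upright (0.15 rad), on the floor (8 mm), origin within 35 mm along and 60 mm across of the bay centre, let go and at rest; bowl, basket and plates within 30 mm of their start (value of joint drawer below 0.008 m and x of shaker in the frame of back_bay between -0.035 and 0.035 m and y of shaker in the frame of back_bay between -0.06 and 0.06 m and z of shaker in the frame of back_bay between -0.008 and 0.008 m and angle between each of shaker, mug's own z axis and vertical below 0.15 rad and x of mug in the frame of front_bay between -0.035 and 0.035 m and y of mug in the frame of front_bay between -0.06 and 0.06 m and z of mug in the frame of front_bay between -0.008 and 0.008 m and contact force between the fingers and shaker below 0.1 N and linear speed of each of shaker, mug below 0.03 m/s and contact force between the fingers and mug below 0.1 N and distance of each of bowl, basket, plates from where it was at the start of the episode below 0.03 m); the robot touches nothing.
It fails at once if a bystander is moved more than 30 mm (distance of any of bowl, basket, plates from where it was at the start of the episode above 0.03 m).
It fails at once if the mug is tipped more than 0.8 rad (angle between mug's own z axis and vertical above 0.8 rad).
It fails at once if the drawer is slammed (shuts faster than 0.5 m/s) (velocity of joint drawer below -0.5 m/s).
It fails at once if the dispenser or the mug is banged down in the drawer (over 100 N) (contact force between any of shaker, mug and drawer above 100 N).
It also fails if it takes over 72 s, if anything falls off the work surface, if the arm or the gripper's body presses on something with over 40 N, if the wrist force passes 120 N, or if a joint passes its speed limit or range.

## Working session

There is one attempt and no reset: what is moved stays moved. The work goes in short steps, Python scripts to look and compute and a tool call to move; the robot and the scene stay as the last step left them, time stands still between calls to the robot, and variables do not carry over. Pictures are saved under pics/ and viewed, at most 10 in all, crops included, and the job is handed in when it is done.

Besides the shell and the picture viewer there is one more tool, called after "Request:" as name(argument=value, ...) on one line, values as JSON. move_arm: Moves the arm, as the interface text tells. Its arguments: {"type":"object","properties":{"increments":{"type":"array","items":{"type":"object","properties":{"dx":{"type":"number"},"dy":{"type":"number"},"dz":{"type":"number"},"yaw":{"type":"number"}}}},"jaw":{"type":"number"},"force":{"type":"number"}},"required":["increments"]}

```bash
ls; mkdir -p pics; cat > h.py <<'E'
import numpy as np, cv2
from bench import sensors, vision, ctrl
def grab(n):
    f=vision.grab_frame(n); return f
def save(f,name): cv2.imwrite('pics/'+name,cv2.cvtColor(f['frame'],cv2.COLOR_RGB2BGR))
def cloud(f):
    K=f['camera_matrix'];d=f['range_z'];v,u=np.mgrid[:d.shape[0],:d.shape[1]]
    P=np.stack([(u-K[0,2])/K[0,0]*d,(v-K[1,2])/K[1,1]*d,d],-1)
    W=(P-np.array(f['t']).ravel())@np.array(f['R']); W[d<=0]=np.nan
    return W
E
python3 - <<'E'
from h import *
for n in('top','side'):
    f=grab(n);save(f,n+'0.png');np.savez(n+'0.npz',**f)
    print(n,f['camera_matrix'].tolist(),(-np.array(f['R']).T@np.array(f['t']).ravel()).round(3), np.array(f['R']).round(3).tolist())
s=sensors.get_state();print({k:np.round(v,3).tolist() for k,v in s.items()})
E
```

```text
pics
top [[560.1267525488337, 0.0, 316.0517300861292], [0.0, 560.1267525488337, 232.27473456924892], [0.0, 0.0, 1.0]] [ 0.225 -0.045  1.505] [[0.106, -0.994, -0.002], [-0.971, -0.103, -0.216], [0.215, 0.025, -0.976]]
side [[462.07455082987855, 0.0, 320.54885916312054], [0.0, 462.07455082987855, 238.22967056603116], [0.0, 0.0, 1.0]] [ 0.341 -1.09   0.718] [[0.985, -0.169, 0.023], [-0.067, -0.506, -0.86], [0.157, 0.846, -0.51]]
{'clock': 0.1, 'joint_positions': [-1.359, 0.151, 1.438, 0.0, 1.554, -0.134], 'dq': [0.001, -0.0, -0.002, 0.001, -0.001, 0.002], 'effort': [0.003, -71.438, -57.18, -0.0, 0.007, 0.0], 'tool_pos': [0.195, -0.541, 0.303], 'orientation': [[0.941, 0.339, -0.0], [0.339, -0.941, 0.001], [0.0, -0.001, -1.0]], 'force': [-0.005, -0.605, -0.565], 'ft_torque': [-0.006, -0.067, 0.01], 'grasp_force': 0.0, 'width': 0.085}
```

View pics/top0.png

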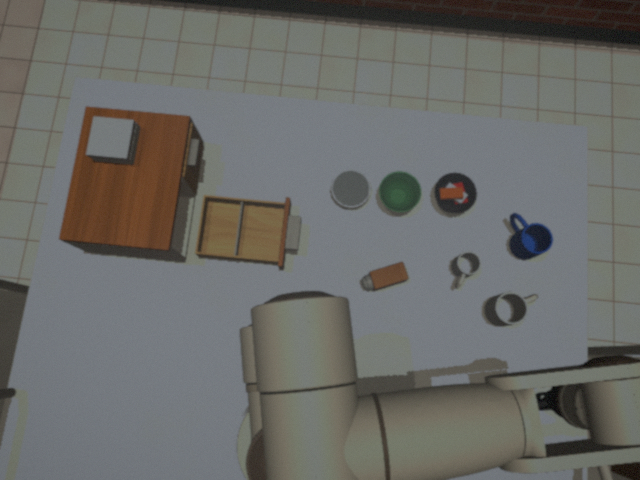

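View pics/side0.png

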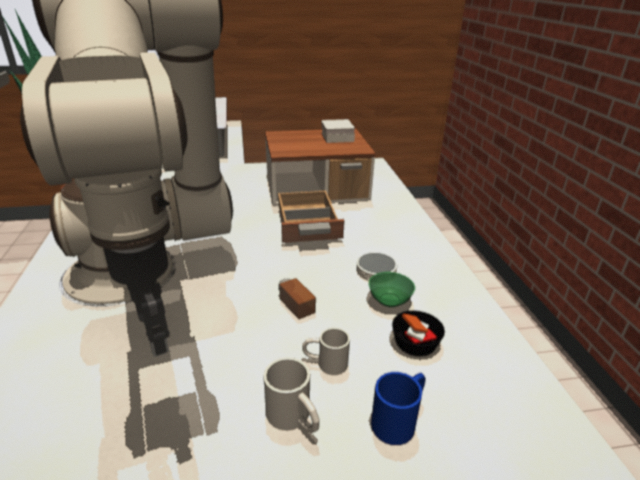

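The top view shows the dispenser at (385,277), with its cap at (368,283), and the drawer at (245,230), opening towards image-right (-y). The bowl is at (400,192), the basket at (455,193) and the plates at (350,189).

There are three mug candidates: blue (530,240), large white (508,308) and small white (463,267). The small white one fits, because it is not blue and is the smaller of the rest.

```bash
python3 - <<'E'
from h import *
f=dict(np.load('top0.npz'));W=cloud(f);im=f['frame'];hsv=cv2.cvtColor(im,cv2.COLOR_RGB2HSV)
g=dict(np.load('side0.npz'));
cv2.imwrite('pics/crop.png',cv2.resize(cv2.cvtColor(im[225:345,340:560],cv2.COLOR_RGB2BGR),None,fx=3.5,fy=3.5,interpolation=cv2.INTER_CUBIC))
print('table z',np.nanmedian(W[330:350,440:480,2]))
def reg(u0,u1,v0,v1,zlo):
    m=np.zeros(im.shape[:2],bool);m[v0:v1,u0:u1]=True
    m&=np.nan_to_num(W[...,2],nan=-1)>zlo;return m
for n,b in dict(shaker=(355,415,255,297),mug=(440,485,245,295),big=(480,542,285,330),plates=(325,375,165,212),bowl=(376,424,168,218),basket=(430,480,168,218)).items():
    m=reg(*b,0.012);P=W[m];top=np.percentile(P[:,2],98)
    r=cv2.minAreaRect(P[:,:2].astype(np.float32)*1000)
    print(n,m.sum(),'ztop',top.round(3),'med',np.median(P,0).round(3),'rect',np.round(r[0],0),np.round(r[1],0),round(r[2],1))
    if n in('mug','big'):
        T=P[P[:,2]>top-.012]; print('  rim', cv2.minEnclosingCircle(T[:,:2].astype(np.float32)*1000), 'hand zone z med',P[P[:,2]<top-.01].mean(0).round(3))
    if n=='shaker':
        H=hsv[m]; br=H[:,1]>110
        print('  body',P[br].mean(0).round(4),'cap',P[~br].mean(0).round(4),br.sum(),(~br).sum())
        B=P[br];B=B[B[:,2]>.04];print('  top body rect',cv2.minAreaRect(B[:,:2].astype(np.float32)*1000),np.median(B[:,2]))
# drawer
m=reg(190,310,185,275,0.012);
for nm,lo,hi in(('floor',.012,.03),('frontTop',.07,.085),('walls',.055,.072),('div',.05,.06)):
    mm=m&(W[...,2]>lo)&(W[...,2]<hi);P=W[mm];print(nm,len(P),P.mean(0).round(3) if len(P) else '',cv2.minAreaRect(P[:,:2].astype(np.float32)*1000) if len(P) else '')
mt=reg(50,205,95,255,.17);P=W[mt];print('unit',cv2.minAreaRect(P[:,:2].astype(np.float32)*1000),np.median(P[:,2]))
np.save('Wtop.npy',W)
E
```

```text
table z -0.0001741569211930028
shaker 869 ztop 0.056 med [ 0.445 -0.201  0.049] rect [ 448. -192.] [137.  85.] 89.0
  body [ 0.4508 -0.2083  0.05  ] cap [ 0.4379 -0.1884  0.0422] 534 335
  top body rect ((451.2966003417969, -208.63922119140625), (43.176795959472656, 88.05813598632812), 23.28439712524414) 0.04996218914192402
mug 492 ztop 0.079 med [ 0.495 -0.401  0.057] rect [ 491. -400.] [62. 92.] 47.5
  rim ((491.9441833496094, -404.04400634765625), 42.368865966796875) hand zone z med [ 0.491 -0.406  0.043]
big 969 ztop 0.104 med [ 0.398 -0.525  0.072] rect [ 395. -534.] [ 81. 123.] 4.9
  rim ((399.019287109375, -521.2371215820312), 48.96435546875) hand zone z med [ 0.397 -0.52   0.056]
plates 1236 ztop 0.035 med [ 0.681 -0.089  0.028] rect [684. -89.] [109. 108.] 53.1
bowl 997 ztop 0.053 med [ 0.698 -0.229  0.029] rect [ 682. -221.] [112. 114.] 6.8
basket 1039 ztop 0.057 med [ 0.703 -0.379  0.041] rect [ 695. -372.] [112. 115.] 89.0
floor 4002 [0.537 0.194 0.02 ] ((545.315185546875, 208.27162170410156), (290.337890625, 195.24070739746094), 86.94325256347656)
frontTop 794 [0.534 0.072 0.076] ((537.0535278320312, 187.01429748535156), (308.7874450683594, 185.3806610107422), 88.1566390991211)
walls 806 [0.536 0.191 0.065] ((538.8340454101562, 188.02755737304688), (312.9988708496094, 184.0756072998047), 87.10859680175781)
div 329 [0.539 0.208 0.055] ((535.0501708984375, 191.27944946289062), (313.2613220214844, 183.22921752929688), 84.87627410888672)
unit ((610.8939208984375, 473.6341552734375), (352.7333068847656, 274.3489685058594), 0.2701702415943146) 0.17871835227825147
```

View pics/crop.png

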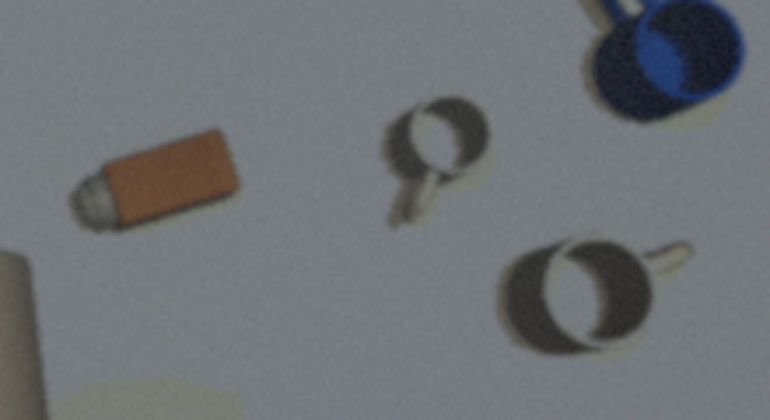

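The crop confirms the small white mug at crop (447,140). Its handle points towards crop (405,215), and it is clearly smaller than the large mug at (600,290). The dispenser's axis lies 23° off +y with its cap at crop (95,200). I'll move above the dispenser now.

Request:
move_arm(increments=[{"dx": 351, "dy": -258, "dz": 60, "yaw": -1.632}, {"dx": 351, "dy": -258, "dz": 60, "yaw": -1.632}, {"dx": 351, "dy": -258, "dz": 60, "yaw": -1.632}, {"dx": 351, "dy": -258, "dz": 60, "yaw": -1.632}, {"dx": 351, "dy": -258, "dz": 60, "yaw": -1.632}, {"dx": 351, "dy": -258, "dz": 60, "yaw": -1.632}, {"dx": 351, "dy": -258, "dz": 60, "yaw": -1.632}, {"dx": 351, "dy": -258, "dz": 60, "yaw": -1.632}, {"dx": 351, "dy": -258, "dz": 100, "yaw": -1.632}, {"dx": 351, "dy": -258, "dz": 100, "yaw": -1.632}], jaw=1, force=20)

```text
clock: 1.1
tool_pos: [0.4379, -0.1758, 0.2006]
orientation: [[-0.281, 0.96, -0.003], [0.96, 0.281, 0.003], [0.003, -0.002, -1.0]]
force: [-0.4, 0.5, -0.1]
width: 0.0854
grasp_force: 0.0
```

```bash
cat >> h.py <<'E'
def rows(pos,ang=None):
    """shift (mm, tool axes) and yaw from the present pose to a world TCP position, tool-y at world angle ang (deg, mod 180)"""
    s=sensors.get_state();R=np.array(s['orientation']);p=np.array(s['tool_pos'])
    d=R.T@(np.array(pos)-p)*1000
    a=np.degrees(np.arctan2(R[1,1],R[0,1]));y=0
    if ang is not None: y=-np.radians((ang-a+90)%180-90)
    print('clock %.2f tcp %s toolx %.1f tooly %.1f deg q6 %.2f w %.4f gf %.1f F %s | dx %.0f dy %.0f dz %.0f yaw %.3f'%(s['clock'],p.round(4),np.degrees(np.arctan2(R[1,0],R[0,0])),a,s['joint_positions'][5],s['width'],s['grasp_force'],np.round(s['force'],1),*d,y))
E
python3 - <<'E'
from h import *
rows((.438,-.179,.079),23.3)
W=np.load('Wtop.npy');z=np.nan_to_num(W[...,2],nan=-1)
# mug rim ransac circle radius 29-31 among top points
m=np.zeros(z.shape,bool);m[245:295,440:485]=1;P=W[m&(z>.066)&(z<.085)][:,:2]
best=(0,)
rng=np.random.default_rng(0)
for _ in range(3000):
    a,b,c=P[rng.choice(len(P),3,False)]
    A=2*np.array([b-a,c-a]);
    if abs(np.linalg.det(A))<1e-5: continue
    o=np.linalg.solve(A,[b@b-a@a,c@c-a@a]);r=np.linalg.norm(a-o)
    if not .026<r<.033: continue
    n=(abs(np.linalg.norm(P-o,axis=1)-r)<.003).sum()
    if n>best[0]: best=(n,o,r)
print('rim',best,len(P))
o=best[1];Q=W[m&(z>.02)&(z<.075)];Q=Q[np.linalg.norm(Q[:,:2]-o,axis=1)>.042]
for q in Q: pass
v=Q[:,:2].mean(0)-o;print('handle',len(Q),Q.mean(0).round(3),np.degrees(np.arctan2(v[1],v[0])), Q[:,2].min())
# drawer: front top & side walls
m=np.zeros(z.shape,bool);m[185:275,190:310]=1
P=W[m&(z>.069)&(z<.085)];ok=(P[:,1]<.115);F=P[ok][:,:2]
print('front',len(F));
import collections
r=cv2.fitLine(F.astype(np.float32),cv2.DIST_HUBER,0,.01,.01).ravel();print(r,np.degrees(np.arctan2(r[1],r[0])))
Wl=W[m&(z>.060)&(z<.069)];
for lo,hi in((.4,.49),(.58,.7)):
    S=Wl[(Wl[:,0]>lo)&(Wl[:,0]<hi)&(Wl[:,1]>.1)&(Wl[:,1]<.29)][:,:2]
    r=cv2.fitLine(S.astype(np.float32),cv2.DIST_HUBER,0,.01,.01).ravel();print('side',len(S),r,np.degrees(np.arctan2(r[1],r[0])))
D=W[m&(z>.045)&(z<.060)];D=D[(D[:,1]>.16)&(D[:,1]<.23)&(abs(D[:,0]-.537)<.065)][:,:2]
r=cv2.fitLine(D.astype(np.float32),cv2.DIST_HUBER,0,.01,.01).ravel();print('div',len(D),r)
G=W[m&(z>.055)&(z<.078)];G=G[(G[:,1]<.06)];print('pull',len(G),np.median(G,0),G.min(0))
fl=W[m&(z>.017)&(z<.023)];print('floor x range',np.percentile(fl[(abs(fl[:,1]-.15)<.03),0],[1,99]))
E
```

```text
clock 1.10 tcp [ 0.4379 -0.1758  0.2006] toolx 106.3 tooly 16.3 deg q6 -0.83 w 0.0854 gf 0.0 F [-0.4  0.5 -0.1] | dx -3 dy -1 dz 122 yaw -0.122
rim (np.int64(144), array([ 0.50154811, -0.41024064]), np.float64(0.028629601421571015)) 164
handle 60 [ 0.45  -0.393  0.051] 161.3949168280148 0.02001305990915582
front 765
[0.9996486  0.02650888 0.52957195 0.06584937] 1.5190245
side 133 [ 0.00733579 -0.9999731   0.45534435  0.19427557] -89.57968
side 144 [ 0.01137585 -0.99993527  0.6099434   0.18415172] -89.34819
div 117 [0.9999933  0.00365562 0.5264848  0.19736366]
pull 311 [0.53151302 0.04674528 0.07409506] [0.48863946 0.03350316 0.05631788]
floor x range [0.45896375 0.60775094]
```

Request:
move_arm(increments=[{"dx": -3, "dy": -1, "dz": 40, "yaw": -0.122}, {"dx": -3, "dy": -1, "dz": 80, "yaw": -0.122}, {"dx": -3, "dy": -1, "dz": 110, "yaw": -0.122}, {"dx": -3, "dy": -1, "dz": 123, "yaw": -0.122}, {"dx": -3, "dy": -1, "dz": 123, "yaw": -0.122}, {"dx": -3, "dy": -1, "dz": 123, "yaw": -0.122}])

```text
clock: 1.7
tool_pos: [0.438, -0.1827, 0.082]
orientation: [[-0.387, 0.922, 0.001], [0.922, 0.387, -0.0], [-0.001, 0.001, -1.0]]
force: [0.7, -1.0, -0.1]
width: 0.0855
grasp_force: 0.0
```

```bash
python3 - <<'E'
from h import *
rows((.438,-.179,.077),23.3)
f=grab('wrist');save(f,'w1.png')
E
```

```text
clock 1.70 tcp [ 0.438  -0.1827  0.082 ] toolx 112.7 tooly 22.7 deg q6 -0.95 w 0.0855 gf 0.0 F [ 0.7 -1.  -0.1] | dx 3 dy 1 dz 5 yaw -0.010
```

View pics/w1.png

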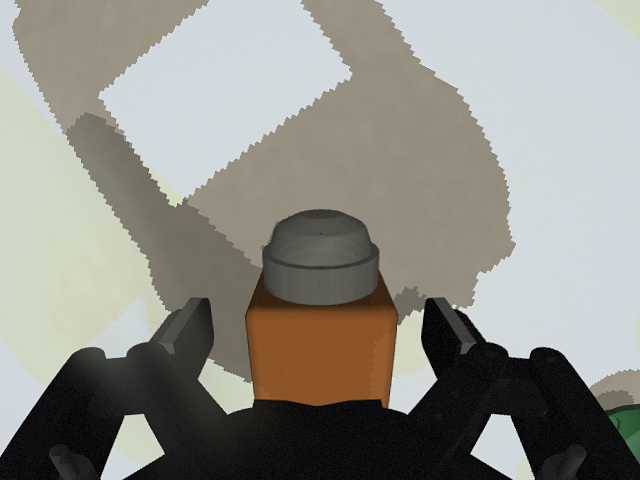

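The wrist view shows the amber body centred between the open pads, with the pads near its cap end (body at (320,350), cap at (320,255)). I'll close the gripper gently.

Request:
move_arm(increments=[{"dx": 4}, {"dx": 4}, {"dx": 4}, {"dx": 4}, {"dx": 4}, {"dx": 4}, {"dx": 4}, {"dx": 4}], jaw=0.5, force=20)

```text
$.increments[0]: bad value
```

```bash
python3 - <<'E'
from h import *
rows((.438,-.179,.077),23.3)
d=np.array([-.391,.920]);
L=77
R=np.hypot(25,L);a0=np.degrees(np.arctan2(25,L))
for t in range(0,91,9):
    x=R*np.cos(np.radians(a0+t))-L;z=R*np.sin(np.radians(a0+t))-25;print(t,round(x,1),round(-z,1))
E
```

```text
clock 1.75 tcp [ 0.4382 -0.1828  0.0824] toolx 112.7 tooly 22.7 deg q6 -0.95 w 0.0856 gf 0.0 F [-0.4 -0.3  0.4] | dx 4 dy 1 dz 5 yaw -0.010
0 0.0 -0.0
9 -4.9 -11.7
18 -11.5 -22.6
27 -19.7 -32.2
36 -29.4 -40.5
45 -40.2 -47.1
54 -52.0 -52.0
63 -64.3 -55.0
72 -77.0 -56.0
81 -89.6 -55.0
90 -102.0 -52.0
```

Request:
move_arm(increments=[{"dx": 4, "dy": 1, "dz": 4, "yaw": 0}, {"dx": 4, "dy": 1, "dz": 4, "yaw": 0}, {"dx": 4, "dy": 1, "dz": 4, "yaw": 0}, {"dx": 4, "dy": 1, "dz": 4, "yaw": 0}, {"dx": 4, "dy": 1, "dz": 4, "yaw": 0}, {"dx": 4, "dy": 1, "dz": 4, "yaw": 0}, {"dx": 4, "dy": 1, "dz": 4, "yaw": 0}], jaw=0.5, force=20)

```text
clock: 2.45
tool_pos: [0.4371, -0.1783, 0.0774]
orientation: [[-0.387, 0.922, 0.001], [0.922, 0.387, 0.0], [-0.0, 0.001, -1.0]]
force: [-2.4, 3.3, 8.2]
width: 0.0499
grasp_force: 21.6
```

Request:
move_arm(increments=[{"dx": -3, "dy": 0, "dz": -6, "yaw": 0}, {"dx": -5, "dy": 0, "dz": -12, "yaw": 0}, {"dx": -8, "dy": 0, "dz": -17, "yaw": 0}, {"dx": -12, "dy": 0, "dz": -22, "yaw": 0}, {"dx": -16, "dy": 0, "dz": -27, "yaw": 0}, {"dx": -20, "dy": 0, "dz": -32, "yaw": 0}, {"dx": -25, "dy": 0, "dz": -37, "yaw": 0}, {"dx": -30, "dy": 0, "dz": -41, "yaw": 0}, {"dx": -36, "dy": 0, "dz": -45, "yaw": 0}, {"dx": -41, "dy": 0, "dz": -48, "yaw": 0}])

```text
clock: 3.45
tool_pos: [0.453, -0.2167, 0.1252]
orientation: [[-0.387, 0.922, 0.0], [0.922, 0.387, -0.0], [-0.0, 0.0, -1.0]]
force: [-1.0, 0.4, -3.5]
width: 0.0498
grasp_force: 21.6
```

```bash
python3 - <<'E'
from h import *
f=grab('side');save(f,'s2.png')
cv2.imwrite('pics/s2c.png',cv2.resize(cv2.cvtColor(f['frame'][200:360,200:400],cv2.COLOR_RGB2BGR),None,fx=3,fy=3))
E
```

```text
(no output)
```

View pics/s2c.png

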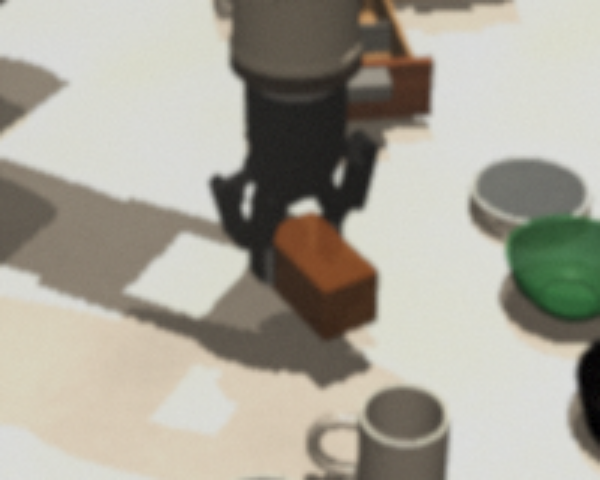

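```bash
cat >> h.py <<'E'
def amber(n='side',box=None):
    f=grab(n);W=cloud(f);h=cv2.cvtColor(f['frame'],cv2.COLOR_RGB2HSV)
    m=(h[...,0]<18)&(h[...,1]>120)&(h[...,2]>40)&np.isfinite(W[...,2])&(W[...,0]>.3)&(W[...,0]<.62)&(W[...,1]>-.36)&(W[...,1]<-.1)&(W[...,2]>-.01)&(W[...,2]<.22)
    m=cv2.erode(m.astype(np.uint8),np.ones((3,3)))>0
    return f,W,m
def planes(P,k=2,tol=.003):
    rng=np.random.default_rng(0)
    for _ in range(k):
        if len(P)<40: return
        b=None;bn=0
        for _ in range(400):
            a=P[rng.choice(len(P),3,False)];n=np.cross(a[1]-a[0],a[2]-a[0]);l=np.linalg.norm(n)
            if l<1e-5: continue
            i=abs((P-a[0])@(n/l))<tol
            if i.sum()>bn: bn=i.sum();b=i
        Q=P[b];c=Q.mean(0);n=np.linalg.svd(Q-c)[2][2]
        print('plane n',n.round(3),'c',c.round(4),bn,'/',len(P),'zmin %.4f zmax %.4f tilt-from-horiz %.1f'%(Q[:,2].min(),Q[:,2].max(),np.degrees(np.arcsin(abs(n[2])))));P=P[~b]
E
python3 - <<'E'
from h import *
f,W,m=amber();P=W[m];print(m.sum(),P.min(0).round(3),P.max(0).round(3));planes(P)
rows((.438,-.179,.077),23.3)
E
```

```text
650 [ 0.436 -0.304  0.058] [ 0.5   -0.21   0.099]
plane n [-0.02  -0.016  1.   ] c [ 0.4656 -0.2572  0.0958] 430 / 650 zmin 0.0910 zmax 0.0986 tilt-from-horiz 88.5
plane n [-0.395  0.919 -0.001] c [ 0.4806 -0.2945  0.075 ] 186 / 220 zmin 0.0578 zmax 0.0974 tilt-from-horiz 0.1
clock 3.55 tcp [ 0.4531 -0.2168  0.1252] toolx 112.7 tooly 22.7 deg q6 -1.00 w 0.0497 gf 21.6 F [ 0.3  0.4 -2.7] | dx 41 dy 1 dz 48 yaw -0.010
```

The side view and plane fit show the dispenser being carried level, with its top face horizontal. The pads hold it too firmly for it to swing. I'll set it back down and test a looser pinch.

Request:
move_arm(increments=[{"dx": 0, "dy": 0, "dz": 20, "yaw": 0}, {"dx": 0, "dy": 0, "dz": 38, "yaw": 0}, {"dx": 0, "dy": 0, "dz": 46, "yaw": 0}, {"dx": 0, "dy": 0, "dz": 46, "yaw": 0}, {"dx": 0, "dy": 0, "dz": 46, "yaw": 0}])

```text
clock: 4.05
tool_pos: [0.4529, -0.2162, 0.0793]
orientation: [[-0.387, 0.922, 0.0], [0.922, 0.387, 0.0], [0.0, 0.0, -1.0]]
force: [0.0, 0.7, -3.1]
width: 0.0498
grasp_force: 22.2
```

Request:
move_arm(increments=[{"dx": 0, "dy": 0, "dz": 0, "yaw": 0}, {"dx": 0, "dy": 0, "dz": 0, "yaw": 0}, {"dx": 0, "dy": 0, "dz": 0, "yaw": 0}], jaw=0.58)

```text
clock: 4.35
tool_pos: [0.4528, -0.2162, 0.0792]
orientation: [[-0.387, 0.922, 0.0], [0.922, 0.387, -0.0], [-0.0, 0.0, -1.0]]
force: [-0.0, -0.8, -3.8]
width: 0.0501
grasp_force: 22.2
```

Request:
move_arm(increments=[{"dx": 0, "dy": 0, "dz": 0, "yaw": 0}, {"dx": 0, "dy": 0, "dz": 0, "yaw": 0}], jaw=0.587)

```text
clock: 4.55
tool_pos: [0.4528, -0.2162, 0.0791]
orientation: [[-0.387, 0.922, 0.0], [0.922, 0.387, -0.0], [-0.0, 0.0, -1.0]]
force: [-0.6, 0.6, -0.2]
width: 0.0499
grasp_force: 0.0
```

Request:
move_arm(increments=[{"dx": 0, "dy": 0, "dz": 0, "yaw": 0}, {"dx": 0, "dy": 0, "dz": 0, "yaw": 0}], jaw=0.584)

```text
clock: 4.75
tool_pos: [0.4529, -0.2162, 0.0792]
orientation: [[-0.387, 0.922, 0.0], [0.922, 0.387, -0.0], [-0.0, 0.0, -1.0]]
force: [-0.2, 0.0, 4.0]
width: 0.0501
grasp_force: 4.9
```

Request:
move_arm(increments=[{"dx": 0, "dy": 0, "dz": 0, "yaw": 0}, {"dx": 0, "dy": 0, "dz": 0, "yaw": 0}], jaw=0.5855)

```text
clock: 4.95
tool_pos: [0.4529, -0.2162, 0.079]
orientation: [[-0.387, 0.922, 0.0], [0.922, 0.387, -0.0], [-0.0, 0.0, -1.0]]
force: [0.9, 0.0, 2.5]
width: 0.0502
grasp_force: 1.5
```

The pinch force is proportional near 0.584, at about 5 N. I'll repeat the pivot arc with this light pinch so the body can turn between the pads.

Request:
move_arm(increments=[{"dx": 0, "dy": 0, "dz": 0, "yaw": 0}, {"dx": -5, "dy": 0, "dz": -12, "yaw": 0}, {"dx": -8, "dy": 0, "dz": -17, "yaw": 0}, {"dx": -12, "dy": 0, "dz": -22, "yaw": 0}, {"dx": -16, "dy": 0, "dz": -27, "yaw": 0}, {"dx": -20, "dy": 0, "dz": -32, "yaw": 0}, {"dx": -25, "dy": 0, "dz": -37, "yaw": 0}, {"dx": -30, "dy": 0, "dz": -41, "yaw": 0}, {"dx": -36, "dy": 0, "dz": -45, "yaw": 0}, {"dx": -41, "dy": 0, "dz": -48, "yaw": 0}], jaw=0.584)

```text
clock: 5.95
tool_pos: [0.4688, -0.2545, 0.1272]
orientation: [[-0.387, 0.922, 0.0], [0.922, 0.387, -0.0], [-0.0, 0.0, -1.0]]
force: [0.7, 0.3, -2.5]
width: 0.0499
grasp_force: 4.6
```

```bash
python3 - <<'E'
from h import *
f,W,m=amber();P=W[m];print(m.sum(),P.min(0).round(3),P.max(0).round(3));planes(P)
E
```

```text
790 [ 0.452 -0.333  0.022] [ 0.512 -0.248  0.096]
plane n [-0.21   0.534 -0.819] c [ 0.4797 -0.2918  0.0679] 639 / 790 zmin 0.0401 zmax 0.0960 tilt-from-horiz 55.0
plane n [ 0.926  0.376 -0.025] c [ 0.4632 -0.3066  0.0469] 94 / 151 zmin 0.0215 zmax 0.0862 tilt-from-horiz 1.4
```

Request:
move_arm(increments=[{"dx": 0, "dy": 0, "dz": 6, "yaw": 0}, {"dx": -3, "dy": 0, "dz": 8, "yaw": 0}, {"dx": -8, "dy": 0, "dz": 5, "yaw": 0}, {"dx": -13, "dy": 0, "dz": 2, "yaw": 0}, {"dx": -19, "dy": 0, "dz": -1, "yaw": 0}, {"dx": -25, "dy": 0, "dz": -3, "yaw": 0}, {"dx": -31, "dy": 0, "dz": -5, "yaw": 0}, {"dx": -38, "dy": 0, "dz": -6, "yaw": 0}, {"dx": -44, "dy": 0, "dz": -7, "yaw": 0}, {"dx": -44, "dy": 0, "dz": -7, "yaw": 0}], jaw=0.5845)

```text
clock: 7.0
tool_pos: [0.4858, -0.2953, 0.1339]
orientation: [[-0.386, 0.922, 0.0], [0.922, 0.386, -0.0], [-0.0, 0.0, -1.0]]
force: [0.2, -0.3, -2.4]
width: 0.05
grasp_force: 4.8
```

```bash
python3 - <<'E'
from h import *
f,W,m=amber();P=W[m];print(m.sum(),P.min(0).round(3),P.max(0).round(3));planes(P)
E
```

```text
744 [ 0.467 -0.358  0.038] [ 0.527 -0.29   0.105]
plane n [-0.207  0.477 -0.854] c [ 0.4959 -0.3264  0.0818] 601 / 744 zmin 0.0575 zmax 0.1047 tilt-from-horiz 58.7
plane n [ 0.919  0.394 -0.016] c [ 0.4759 -0.3376  0.0613] 112 / 143 zmin 0.0378 zmax 0.0858 tilt-from-horiz 0.9
```

Request:
move_arm(increments=[{"dx": 25, "dy": 0, "dz": 0, "yaw": 0}, {"dx": 60, "dy": 0, "dz": 0, "yaw": 0}, {"dx": 85, "dy": 0, "dz": 5, "yaw": 0}, {"dx": 90, "dy": 0, "dz": 10, "yaw": 0}, {"dx": 90, "dy": 0, "dz": 16, "yaw": 0}, {"dx": 90, "dy": 0, "dz": 18, "yaw": 0}, {"dx": 90, "dy": 0, "dz": 18, "yaw": 0}])

```text
clock: 7.75
tool_pos: [0.4509, -0.2115, 0.1159]
orientation: [[-0.387, 0.922, 0.0], [0.922, 0.387, 0.0], [0.0, 0.0, -1.0]]
force: [0.4, 0.7, -1.5]
width: 0.0499
grasp_force: 5.0
```

Request:
move_arm(increments=[{"dx": -2, "dy": 0, "dz": -2, "yaw": 0}, {"dx": -4, "dy": 0, "dz": -5, "yaw": 0}, {"dx": -8, "dy": 0, "dz": -8, "yaw": 0}, {"dx": -13, "dy": 0, "dz": -12, "yaw": 0}, {"dx": -18, "dy": 0, "dz": -14, "yaw": 0}, {"dx": -24, "dy": 0, "dz": -17, "yaw": 0}, {"dx": -30, "dy": 0, "dz": -18, "yaw": 0}, {"dx": -36, "dy": 0, "dz": -20, "yaw": 0}, {"dx": -42, "dy": 0, "dz": -21, "yaw": 0}, {"dx": -42, "dy": 0, "dz": -21, "yaw": 0}], jaw=0.5855)

```text
clock: 8.75
tool_pos: [0.4673, -0.251, 0.1369]
orientation: [[-0.386, 0.922, 0.0], [0.922, 0.386, -0.0], [-0.0, 0.0, -1.0]]
force: [0.0, 0.4, -0.1]
width: 0.0498
grasp_force: 0.0
```

```bash
python3 - <<'E'
from h import *
f,W,m=amber();P=W[m];print(m.sum(),P.min(0).round(3),P.max(0).round(3));planes(P)
E
```

```text
338 [ 0.415 -0.257  0.008] [ 0.481 -0.179  0.051]
plane n [-0.391  0.92  -0.025] c [ 0.4611 -0.2475  0.0305] 216 / 338 zmin 0.0081 zmax 0.0500 tilt-from-horiz 1.4
plane n [-0.015 -0.026  1.   ] c [ 0.4509 -0.2206  0.0476] 109 / 122 zmin 0.0443 zmax 0.0506 tilt-from-horiz 88.3
```

The dispenser has slipped back to lying, same heading, with its base face at (0.461, -0.248). I'll re-grip nearer the cap, where gravity turns it better, and then loosen in steps.

Request:
move_arm(increments=[{"dx": 40, "dy": -4, "dz": 0, "yaw": 0}, {"dx": 80, "dy": -4, "dz": 0, "yaw": 0}, {"dx": 95, "dy": -4, "dz": 20, "yaw": 0}, {"dx": 95, "dy": -4, "dz": 45, "yaw": 0}, {"dx": 95, "dy": -4, "dz": 60, "yaw": 0}, {"dx": 95, "dy": -4, "dz": 60, "yaw": 0}, {"dx": 95, "dy": -4, "dz": 60, "yaw": 0}], jaw=0.75)

```text
clock: 9.5
tool_pos: [0.4267, -0.1642, 0.0773]
orientation: [[-0.387, 0.922, -0.0], [0.922, 0.387, 0.0], [0.0, -0.0, -1.0]]
force: [-0.1, -0.1, 0.1]
width: 0.064
grasp_force: 0.0
```

Request:
move_arm(increments=[{"dx": 0, "dy": 0, "dz": 0, "yaw": 0}, {"dx": 0, "dy": 0, "dz": 0, "yaw": 0}, {"dx": 0, "dy": 0, "dz": 0, "yaw": 0}, {"dx": 0, "dy": 0, "dz": 0, "yaw": 0}, {"dx": 0, "dy": 0, "dz": 0, "yaw": 0}], jaw=0.584)

```text
clock: 10.0
tool_pos: [0.4271, -0.1644, 0.0779]
orientation: [[-0.387, 0.922, 0.002], [0.922, 0.387, -0.001], [-0.001, 0.001, -1.0]]
force: [-0.8, 1.9, 7.7]
width: 0.0502
grasp_force: 15.5
```

Request:
move_arm(increments=[{"dx": 0, "dy": 0, "dz": 0, "yaw": 0}, {"dx": 0, "dy": 0, "dz": 0, "yaw": 0}], jaw=0.585)

```text
clock: 10.2
tool_pos: [0.4271, -0.1645, 0.0779]
orientation: [[-0.387, 0.922, 0.002], [0.922, 0.387, -0.001], [-0.001, 0.001, -1.0]]
force: [1.0, 1.7, 7.9]
width: 0.0501
grasp_force: 15.5
```

Request:
move_arm(increments=[{"dx": 0, "dy": 0, "dz": 0, "yaw": 0}, {"dx": 0, "dy": 0, "dz": 0, "yaw": 0}], jaw=0.586)

```text
clock: 10.4
tool_pos: [0.4271, -0.1644, 0.0779]
orientation: [[-0.387, 0.922, 0.001], [0.922, 0.387, -0.001], [-0.001, 0.001, -1.0]]
force: [-0.1, 1.3, 8.1]
width: 0.0501
grasp_force: 15.5
```

Request:
move_arm(increments=[{"dx": 0, "dy": 0, "dz": 0, "yaw": 0}, {"dx": 0, "dy": 0, "dz": 0, "yaw": 0}], jaw=0.588)

```text
clock: 10.6
tool_pos: [0.4271, -0.1644, 0.0779]
orientation: [[-0.387, 0.922, 0.002], [0.922, 0.387, -0.001], [-0.001, 0.001, -1.0]]
force: [0.2, 2.2, 7.8]
width: 0.0505
grasp_force: 11.6
```

Request:
move_arm(increments=[{"dx": 0, "dy": 0, "dz": 0, "yaw": 0}, {"dx": 0, "dy": 0, "dz": 0, "yaw": 0}], jaw=0.585)

```text
clock: 10.8
tool_pos: [0.4271, -0.1644, 0.0779]
orientation: [[-0.387, 0.922, 0.002], [0.922, 0.387, -0.001], [-0.001, 0.001, -1.0]]
force: [-0.2, 1.8, 7.8]
width: 0.0505
grasp_force: 13.1
```

Request:
move_arm(increments=[{"dx": 0, "dy": 0, "dz": -3, "yaw": 0}, {"dx": -1, "dy": 0, "dz": -5, "yaw": 0}, {"dx": -1, "dy": 0, "dz": -5, "yaw": 0}], jaw=0.586)

```text
clock: 11.1
tool_pos: [0.4271, -0.1653, 0.0823]
orientation: [[-0.387, 0.922, 0.0], [0.922, 0.387, -0.0], [-0.0, 0.0, -1.0]]
force: [0.0, 1.0, -3.9]
width: 0.05
grasp_force: 12.2
```

Request:
move_arm(increments=[{"dx": -1, "dy": 0, "dz": -5, "yaw": 0}, {"dx": -4, "dy": 0, "dz": -10, "yaw": 0}, {"dx": -7, "dy": 0, "dz": -15, "yaw": 0}, {"dx": -11, "dy": 0, "dz": -21, "yaw": 0}], jaw=0.5875)

```text
clock: 11.5
tool_pos: [0.4314, -0.1755, 0.1034]
orientation: [[-0.387, 0.922, 0.0], [0.922, 0.387, 0.0], [0.0, 0.0, -1.0]]
force: [-0.0, -0.9, -2.4]
width: 0.0501
grasp_force: 12.2
```

Request:
move_arm(increments=[{"dx": 0, "dy": 0, "dz": 0, "yaw": 0}, {"dx": 0, "dy": 0, "dz": 0, "yaw": 0}], jaw=0.589)

```text
clock: 11.7
tool_pos: [0.4313, -0.1754, 0.103]
orientation: [[-0.386, 0.922, 0.0], [0.922, 0.386, 0.0], [-0.0, 0.0, -1.0]]
force: [-0.0, 0.4, -1.6]
width: 0.0505
grasp_force: 7.7
```

```bash
python3 - <<'E'
from h import *
f,W,m=amber();P=W[m];print(m.sum(),P.min(0).round(3),P.max(0).round(3));planes(P)
E
```

```text
565 [ 0.415 -0.271  0.033] [ 0.483 -0.171  0.077]
plane n [ 0.007  0.015 -1.   ] c [ 0.4478 -0.2232  0.0723] 391 / 565 zmin 0.0682 zmax 0.0754 tilt-from-horiz 89.0
plane n [ 0.414 -0.91   0.005] c [ 0.4639 -0.2602  0.0522] 149 / 174 zmin 0.0328 zmax 0.0685 tilt-from-horiz 0.3
```

Request:
move_arm(increments=[{"dx": 0, "dy": 0, "dz": 0, "yaw": 0}, {"dx": 0, "dy": 0, "dz": 0, "yaw": 0}], jaw=0.5896)

```text
clock: 11.95
tool_pos: [0.4312, -0.1752, 0.1028]
orientation: [[-0.387, 0.922, -0.0], [0.922, 0.387, 0.0], [0.0, -0.0, -1.0]]
force: [-0.9, 0.4, -1.6]
width: 0.0506
grasp_force: 0.7
```

```bash
python3 - <<'E'
from h import *
f,W,m=amber();P=W[m];print(m.sum(),P.min(0).round(3),P.max(0).round(3));planes(P)
E
```

```text
565 [ 0.416 -0.268  0.011] [ 0.478 -0.172  0.051]
plane n [ 0.008 -0.005  1.   ] c [ 0.4452 -0.2217  0.0476] 408 / 565 zmin 0.0440 zmax 0.0505 tilt-from-horiz 89.5
plane n [ 0.379 -0.925 -0.01 ] c [ 0.4591 -0.2595  0.0275] 138 / 157 zmin 0.0108 zmax 0.0503 tilt-from-horiz 0.6
```

Jar-side pinching is too delicate, and it has dropped level again without tilting. I'll grip the round cap instead. It gives a short line contact near the fingertips and a long lever for gravity, so the jar should swing down on its own.

Request:
move_arm(increments=[{"dx": 0, "dy": 0, "dz": 0, "yaw": 0}, {"dx": 0, "dy": 0, "dz": 0, "yaw": 0}, {"dx": 12, "dy": 0, "dz": 0, "yaw": 0}, {"dx": 23, "dy": 0, "dz": 8, "yaw": 0}, {"dx": 23, "dy": 0, "dz": 13, "yaw": 0}, {"dx": 23, "dy": 0, "dz": 13, "yaw": 0}, {"dx": 23, "dy": 0, "dz": 13, "yaw": 0}], jaw=0.75)

```text
clock: 12.7
tool_pos: [0.4224, -0.1541, 0.0898]
orientation: [[-0.387, 0.922, -0.0], [0.922, 0.387, 0.0], [0.0, -0.0, -1.0]]
force: [0.2, -0.7, 1.1]
width: 0.064
grasp_force: 0.0
```

```bash
python3 - <<'E'
from h import *
rows((.416,-.157,.09),22.5)
f=grab('wrist');save(f,'w2.png')
E
```

```text
clock 12.70 tcp [ 0.4224 -0.1541  0.0898] toolx 112.8 tooly 22.8 deg q6 -0.92 w 0.0640 gf 0.0 F [ 0.2 -0.7  1.1] | dx -0 dy -7 dz -0 yaw 0.004
```

View pics/w2.png

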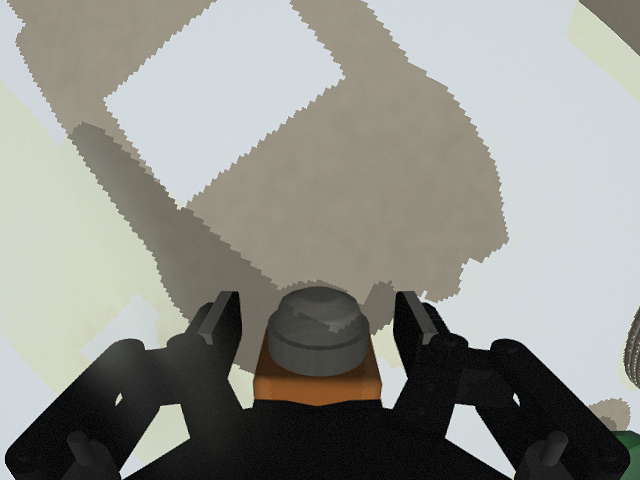

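The wrist view shows the pads flanking the steel cap (cap at (318,330), shoulder at row 378), just clear of the amber shoulder. I'll close on the cap.

Request:
move_arm(increments=[{"dx": 0, "dy": 0, "dz": 0, "yaw": 0}, {"dx": 0, "dy": 0, "dz": 0, "yaw": 0}, {"dx": 0, "dy": 0, "dz": 0, "yaw": 0}, {"dx": 0, "dy": 0, "dz": 0, "yaw": 0}, {"dx": 0, "dy": 0, "dz": 0, "yaw": 0}], jaw=0.3, force=20)

```text
clock: 13.25
tool_pos: [0.4225, -0.1542, 0.0902]
orientation: [[-0.387, 0.922, 0.0], [0.922, 0.387, -0.0], [-0.0, 0.0, -1.0]]
force: [-0.5, -0.8, 6.1]
width: 0.0408
grasp_force: 19.7
```

Request:
move_arm(increments=[{"dx": -2, "dy": 0, "dz": -10, "yaw": 0}, {"dx": -5, "dy": 0, "dz": -20, "yaw": 0}, {"dx": -10, "dy": 0, "dz": -30, "yaw": 0}, {"dx": -15, "dy": 0, "dz": -38, "yaw": 0}, {"dx": -20, "dy": 0, "dz": -46, "yaw": 0}, {"dx": -27, "dy": 0, "dz": -53, "yaw": 0}, {"dx": -27, "dy": 0, "dz": -53, "yaw": 0}])

```text
clock: 13.95
tool_pos: [0.4334, -0.1799, 0.1439]
orientation: [[-0.386, 0.922, 0.001], [0.922, 0.386, -0.001], [-0.001, 0.001, -1.0]]
force: [0.5, 1.2, -1.9]
width: 0.0407
grasp_force: 21.7
```

```bash
python3 - <<'E'
from h import *
f,W,m=amber();P=W[m];print(m.sum(),P.min(0).round(3),P.max(0).round(3));planes(P)
E
```

```text
624 [ 0.424 -0.286  0.025] [ 0.485 -0.203  0.09 ]
plane n [ 0.206 -0.512  0.834] c [ 0.4543 -0.2446  0.0649] 557 / 624 zmin 0.0380 zmax 0.0905 tilt-from-horiz 56.5
plane n [ 0.029  0.573 -0.819] c [ 0.4551 -0.2498  0.0611] 49 / 67 zmin 0.0381 zmax 0.0870 tilt-from-horiz 55.0
```

Request:
move_arm(increments=[{"dx": -4, "dy": 0, "dz": -3, "yaw": 0}, {"dx": -8, "dy": 0, "dz": -7, "yaw": 0}, {"dx": -13, "dy": 0, "dz": -11, "yaw": 0}, {"dx": -18, "dy": 0, "dz": -14, "yaw": 0}, {"dx": -24, "dy": 0, "dz": -18, "yaw": 0}, {"dx": -30, "dy": 0, "dz": -21, "yaw": 0}, {"dx": -36, "dy": 0, "dz": -24, "yaw": 0}, {"dx": -42, "dy": 0, "dz": -26, "yaw": 0}, {"dx": -48, "dy": 0, "dz": -28, "yaw": 0}, {"dx": -48, "dy": 0, "dz": -28, "yaw": 0}])

```text
clock: 15.0
tool_pos: [0.4516, -0.2239, 0.1711]
orientation: [[-0.386, 0.922, 0.0], [0.922, 0.386, -0.0], [-0.0, 0.0, -1.0]]
force: [0.4, 0.8, -1.1]
width: 0.041
grasp_force: 21.1
```

```bash
python3 - <<'E'
from h import *
f,W,m=amber();P=W[m];print(m.sum(),P.min(0).round(3),P.max(0).round(3));planes(P)
E
```

```text
711 [ 0.442 -0.316  0.029] [ 0.499 -0.248  0.111]
plane n [-0.289  0.702 -0.65 ] c [ 0.469  -0.2806  0.0771] 624 / 711 zmin 0.0429 zmax 0.1106 tilt-from-horiz 40.6
plane n [ 0.244 -0.731  0.637] c [ 0.463  -0.2853  0.0672] 42 / 87 zmin 0.0403 zmax 0.1067 tilt-from-horiz 39.6
```

Request:
move_arm(increments=[{"dx": 0, "dy": 0, "dz": 4, "yaw": 0}, {"dx": -5, "dy": 0, "dz": 4, "yaw": 0}, {"dx": -12, "dy": 0, "dz": 1, "yaw": 0}, {"dx": -18, "dy": 0, "dz": -1, "yaw": 0}, {"dx": -25, "dy": 0, "dz": -3, "yaw": 0}, {"dx": -31, "dy": 0, "dz": -4, "yaw": 0}, {"dx": -38, "dy": 0, "dz": -5, "yaw": 0}, {"dx": -45, "dy": 0, "dz": -6, "yaw": 0}, {"dx": -52, "dy": 0, "dz": -6, "yaw": 0}, {"dx": -58, "dy": 0, "dz": -6, "yaw": 0}])

```text
clock: 16.05
tool_pos: [0.474, -0.2773, 0.1768]
orientation: [[-0.387, 0.922, -0.0], [0.922, 0.387, 0.0], [0.0, -0.0, -1.0]]
force: [-0.0, -0.3, -2.4]
width: 0.0405
grasp_force: 20.6
```

```bash
python3 - <<'E'
from h import *
f,W,m=amber();P=W[m];print(m.sum(),P.min(0).round(3),P.max(0).round(3));planes(P)
E
```

```text
792 [ 0.455 -0.358  0.027] [ 0.518 -0.295  0.114]
plane n [-0.307  0.768 -0.562] c [ 0.489  -0.3283  0.0806] 611 / 792 zmin 0.0459 zmax 0.1136 tilt-from-horiz 34.2
plane n [ 0.923  0.383 -0.017] c [ 0.4679 -0.3304  0.0621] 144 / 181 zmin 0.0274 zmax 0.1071 tilt-from-horiz 1.0
```

Request:
move_arm(increments=[{"dx": 0, "dy": 0, "dz": -2, "yaw": 0}, {"dx": 0, "dy": 0, "dz": -2, "yaw": 0}], jaw=0.472)

```text
clock: 16.3
tool_pos: [0.4738, -0.2766, 0.1791]
orientation: [[-0.387, 0.922, 0.0], [0.922, 0.387, 0.0], [0.0, 0.0, -1.0]]
force: [0.4, 0.2, -2.7]
width: 0.0404
grasp_force: 20.6
```

Request:
move_arm(increments=[{"dx": 0, "dy": 0, "dz": 0, "yaw": 0}, {"dx": 0, "dy": 0, "dz": 0, "yaw": 0}], jaw=0.475)

```text
clock: 16.5
tool_pos: [0.4738, -0.2765, 0.179]
orientation: [[-0.387, 0.922, 0.0], [0.922, 0.387, 0.0], [0.0, 0.0, -1.0]]
force: [0.8, -0.4, -2.5]
width: 0.0406
grasp_force: 20.6
```

Request:
move_arm(increments=[{"dx": 0, "dy": 0, "dz": 0, "yaw": 0}, {"dx": 0, "dy": 0, "dz": 0, "yaw": 0}], jaw=0.477)

```text
clock: 16.7
tool_pos: [0.4737, -0.2766, 0.1789]
orientation: [[-0.387, 0.922, -0.0], [0.922, 0.387, 0.0], [0.0, -0.0, -1.0]]
force: [-1.0, -0.5, -3.4]
width: 0.0413
grasp_force: 18.4
```

Request:
move_arm(increments=[{"dx": 0, "dy": 0, "dz": 0, "yaw": 0}, {"dx": 0, "dy": 0, "dz": 0, "yaw": 0}], jaw=0.478)

```text
clock: 16.9
tool_pos: [0.4738, -0.2767, 0.1789]
orientation: [[-0.387, 0.922, -0.0], [0.922, 0.387, 0.0], [0.0, -0.0, -1.0]]
force: [-0.4, 0.1, -1.5]
width: 0.0408
grasp_force: 16.6
```

Request:
move_arm(increments=[{"dx": 0, "dy": 0, "dz": 0, "yaw": 0}, {"dx": 0, "dy": 0, "dz": 0, "yaw": 0}], jaw=0.48)

```text
clock: 17.1
tool_pos: [0.4738, -0.2767, 0.1789]
orientation: [[-0.387, 0.922, -0.0], [0.922, 0.387, 0.0], [0.0, 0.0, -1.0]]
force: [0.5, 0.2, -3.3]
width: 0.0411
grasp_force: 12.7
```

Request:
move_arm(increments=[{"dx": 0, "dy": 0, "dz": 0, "yaw": 0}, {"dx": 0, "dy": 0, "dz": 0, "yaw": 0}], jaw=0.481)

```text
clock: 17.3
tool_pos: [0.4738, -0.2767, 0.1789]
orientation: [[-0.387, 0.922, -0.0], [0.922, 0.387, 0.0], [0.0, -0.0, -1.0]]
force: [-0.2, 0.3, -2.5]
width: 0.0412
grasp_force: 11.0
```

```bash
python3 - <<'E'
from h import *
f,W,m=amber();P=W[m];print(m.sum(),P.min(0).round(3),P.max(0).round(3));planes(P)
E
```

```text
721 [ 0.451 -0.332  0.018] [ 0.506 -0.29   0.106]
plane n [ 0.346 -0.912  0.219] c [ 0.4829 -0.3145  0.0643] 569 / 721 zmin 0.0202 zmax 0.1059 tilt-from-horiz 12.6
plane n [ 0.918  0.395 -0.031] c [ 0.4597 -0.3103  0.0545] 129 / 152 zmin 0.0209 zmax 0.1041 tilt-from-horiz 1.8
```

Request:
move_arm(increments=[{"dx": 0, "dy": 0, "dz": 0, "yaw": 0}, {"dx": 0, "dy": 0, "dz": 0, "yaw": 0}], jaw=0.4822)

```text
clock: 17.55
tool_pos: [0.4738, -0.2767, 0.1789]
orientation: [[-0.387, 0.922, -0.0], [0.922, 0.387, 0.0], [0.0, 0.0, -1.0]]
force: [-0.9, -0.3, -2.0]
width: 0.0411
grasp_force: 9.5
```

Request:
move_arm(increments=[{"dx": 0, "dy": 0, "dz": 1, "yaw": 0}, {"dx": 0, "dy": 0, "dz": 2, "yaw": 0}, {"dx": -3, "dy": 0, "dz": 3, "yaw": 0}, {"dx": -6, "dy": 0, "dz": 3, "yaw": 0}, {"dx": -9, "dy": 0, "dz": 3, "yaw": 0}, {"dx": -12, "dy": 0, "dz": 3, "yaw": 0}])

```text
clock: 18.15
tool_pos: [0.4786, -0.2881, 0.1759]
orientation: [[-0.387, 0.922, 0.0], [0.922, 0.387, 0.0], [0.0, 0.0, -1.0]]
force: [-0.5, 0.4, -2.3]
width: 0.0414
grasp_force: 9.4
```

```bash
python3 - <<'E'
from h import *
f,W,m=amber();P=W[m];print(m.sum(),P.min(0).round(3),P.max(0).round(3));planes(P)
E
```

```text
708 [ 0.454 -0.341  0.018] [ 0.508 -0.297  0.102]
plane n [-0.358  0.91  -0.209] c [ 0.4857 -0.3252  0.0651] 493 / 708 zmin 0.0194 zmax 0.1020 tilt-from-horiz 12.1
plane n [-0.915 -0.404  0.019] c [ 0.463  -0.3182  0.0584] 191 / 215 zmin 0.0181 zmax 0.1017 tilt-from-horiz 1.1
```

Request:
move_arm(increments=[{"dx": 0, "dy": 0, "dz": 2, "yaw": 0}, {"dx": 0, "dy": 0, "dz": 3, "yaw": 0}, {"dx": -3, "dy": 0, "dz": 4, "yaw": 0}, {"dx": -7, "dy": 0, "dz": 4, "yaw": 0}, {"dx": -11, "dy": 0, "dz": 4, "yaw": 0}, {"dx": -15, "dy": 0, "dz": 4, "yaw": 0}])

```text
clock: 18.8
tool_pos: [0.4843, -0.3018, 0.172]
orientation: [[-0.387, 0.922, 0.0], [0.922, 0.387, -0.0], [-0.0, 0.0, -1.0]]
force: [-0.1, -0.5, -1.7]
width: 0.0408
grasp_force: 10.4
```

```bash
python3 - <<'E'
from h import *
f,W,m=amber();P=W[m];print(m.sum(),P.min(0).round(3),P.max(0).round(3));planes(P)
E
```

```text
656 [ 0.459 -0.343  0.015] [ 0.512 -0.309  0.098]
plane n [-0.361  0.93  -0.066] c [ 0.4899 -0.3326  0.0644] 421 / 656 zmin 0.0209 zmax 0.0968 tilt-from-horiz 3.8
plane n [ 0.915  0.403 -0.024] c [ 0.4656 -0.324   0.0565] 213 / 235 zmin 0.0150 zmax 0.0983 tilt-from-horiz 1.4
```

It is now 4° off upright with its base edge on the trolley top. I'll lower it a touch and release.

Request:
move_arm(increments=[{"dx": 0, "dy": 0, "dz": 2, "yaw": 0}, {"dx": 0, "dy": 0, "dz": 2, "yaw": 0}])

```text
clock: 19.05
tool_pos: [0.4844, -0.3021, 0.1705]
orientation: [[-0.387, 0.922, 0.001], [0.922, 0.387, -0.001], [-0.002, 0.0, -1.0]]
force: [-1.7, -3.1, 8.8]
width: 0.0413
grasp_force: 12.0
```

Request:
move_arm(increments=[{"dx": 0, "dy": 0, "dz": 2, "yaw": 0}, {"dx": 0, "dy": 0, "dz": 2, "yaw": 0}, {"dx": 0, "dy": 0, "dz": 2, "yaw": 0}, {"dx": 0, "dy": 0, "dz": -10, "yaw": 0}, {"dx": 0, "dy": 0, "dz": -30, "yaw": 0}, {"dx": 0, "dy": 0, "dz": -40, "yaw": 0}], jaw=0.75)

```text
clock: 19.65
tool_pos: [0.4846, -0.3018, 0.2121]
orientation: [[-0.387, 0.922, 0.002], [0.922, 0.387, -0.001], [-0.002, 0.001, -1.0]]
force: [0.0, 0.4, 0.4]
width: 0.064
grasp_force: 0.0
```

```bash
python3 - <<'E'
from h import *
f,W,m=amber();P=W[m];print(m.sum(),P.min(0).round(3),P.max(0).round(3));planes(P)
save(f,'s5.png')
f=grab('top');W=cloud(f);np.save('Wt5.npy',W)
m=(W[...,2]>.085)&(W[...,2]<.13)&(W[...,0]>.44)&(W[...,0]<.54)&(W[...,1]>-.36)&(W[...,1]<-.25);print('top',m.sum(),np.median(W[m],0),cv2.minAreaRect(W[m][:,:2].astype(np.float32)*1000) if m.any() else '')
rows((.484,-.302,.134),22.5)
E
```

```text
563 [ 0.46  -0.346  0.015] [ 0.512 -0.303  0.095]
plane n [-0.334  0.942 -0.006] c [ 0.4898 -0.3373  0.0648] 363 / 563 zmin 0.0225 zmax 0.0941 tilt-from-horiz 0.4
plane n [ 0.939  0.342 -0.022] c [ 0.4667 -0.3278  0.0578] 176 / 200 zmin 0.0153 zmax 0.0946 tilt-from-horiz 1.3
top 203 [ 0.47861143 -0.29840184  0.10012607] ((481.7998352050781, -298.9897766113281), (50.86922073364258, 25.29587173461914), 30.981243133544922)
clock 19.75 tcp [ 0.4847 -0.3019  0.2118] toolx 112.7 tooly 22.7 deg q6 -1.09 w 0.0642 gf 0.0 F [-0.2 -0.1 -0.1] | dx 0 dy -1 dz 78 yaw 0.004
```

The dispenser stands upright (faces vertical within 0.5°, body top at 95 mm) and is let go. I'll re-grip it from above on the jar.

Request:
move_arm(increments=[{"dx": -8, "dy": -1, "dz": 0, "yaw": 0.035}, {"dx": -8, "dy": -1, "dz": 20, "yaw": 0.035}, {"dx": -8, "dy": -1, "dz": 45, "yaw": 0.035}, {"dx": -8, "dy": -1, "dz": 65, "yaw": 0.035}, {"dx": -8, "dy": -1, "dz": 77, "yaw": 0.035}, {"dx": -8, "dy": -1, "dz": 77, "yaw": 0.035}], jaw=0.9)

```text
clock: 20.35
tool_pos: [0.4858, -0.3092, 0.1309]
orientation: [[-0.353, 0.936, -0.003], [0.936, 0.353, 0.002], [0.003, -0.002, -1.0]]
force: [-0.4, 0.5, 0.7]
width: 0.0767
grasp_force: 0.0
```

Request:
move_arm(increments=[{"dx": 0, "dy": 0, "dz": 0, "yaw": 0}, {"dx": 0, "dy": 0, "dz": 0, "yaw": 0}, {"dx": 0, "dy": 0, "dz": 0, "yaw": 0}, {"dx": 0, "dy": 0, "dz": 0, "yaw": 0}, {"dx": 0, "dy": 0, "dz": 0, "yaw": 0}], jaw=0.4, force=35)

```text
clock: 20.85
tool_pos: [0.4867, -0.3097, 0.1341]
orientation: [[-0.354, 0.935, 0.001], [0.935, 0.354, -0.001], [-0.002, 0.001, -1.0]]
force: [-1.6, 0.9, 7.6]
width: 0.0495
grasp_force: 37.2
```

```bash
python3 - <<'E'
from h import *
rows((.533,.247,.20),0)
f,W,m=amber();P=W[m];planes(P)
E
```

```text
clock 20.85 tcp [ 0.4867 -0.3097  0.1341] toolx 110.7 tooly 20.7 deg q6 -1.06 w 0.0495 gf 37.2 F [-1.6  0.9  7.6] | dx 504 dy 240 dz -67 yaw 0.362
plane n [-0.348  0.937 -0.007] c [ 0.4907 -0.337   0.0647] 381 / 534 zmin 0.0237 zmax 0.0947 tilt-from-horiz 0.4
plane n [ 0.93   0.367 -0.026] c [ 0.467  -0.329   0.0437] 129 / 153 zmin 0.0134 zmax 0.0942 tilt-from-horiz 1.5
```

Request:
move_arm(increments=[{"dx": 0, "dy": 0, "dz": -20, "yaw": 0}, {"dx": 0, "dy": 0, "dz": -55, "yaw": 0}, {"dx": 10, "dy": 5, "dz": -90, "yaw": 0}, {"dx": 40, "dy": 20, "dz": -106, "yaw": 0}, {"dx": 80, "dy": 39, "dz": -106, "yaw": 0.06}, {"dx": 120, "dy": 58, "dz": -106, "yaw": 0.12}, {"dx": 160, "dy": 77, "dz": -106, "yaw": 0.18}, {"dx": 200, "dy": 96, "dz": -106, "yaw": 0.24}, {"dx": 240, "dy": 115, "dz": -106, "yaw": 0.3}, {"dx": 280, "dy": 134, "dz": -106, "yaw": 0.362}])

```text
clock: 21.9
tool_pos: [0.5123, 0.0018, 0.2393]
orientation: [[0.003, 1.0, 0.001], [1.0, -0.003, 0.0], [0.0, 0.001, -1.0]]
force: [1.7, 0.0, -3.9]
width: 0.0498
grasp_force: 37.5
```

```bash
python3 - <<'E'
from h import *
rows((.533,.249,.24),0)
E
```

```text
clock 21.90 tcp [0.5123 0.0018 0.2393] toolx 89.8 tooly -0.2 deg q6 -0.14 w 0.0498 gf 37.5 F [ 1.7  0.  -3.9] | dx 247 dy 20 dz -1 yaw -0.003
```

Request:
move_arm(increments=[{"dx": 40, "dy": 3, "dz": 0, "yaw": 0}, {"dx": 80, "dy": 6, "dz": 0, "yaw": 0}, {"dx": 120, "dy": 10, "dz": 0, "yaw": 0}, {"dx": 160, "dy": 13, "dz": 0, "yaw": 0}, {"dx": 195, "dy": 16, "dz": 0, "yaw": 0}, {"dx": 225, "dy": 18, "dz": 0, "yaw": 0}, {"dx": 242, "dy": 20, "dz": 0, "yaw": 0}, {"dx": 249, "dy": 20, "dz": 0, "yaw": 0}, {"dx": 249, "dy": 20, "dz": 0, "yaw": 0}, {"dx": 249, "dy": 20, "dz": 0, "yaw": 0}])

```text
clock: 22.9
tool_pos: [0.5326, 0.248, 0.239]
orientation: [[0.001, 1.0, -0.0], [1.0, -0.001, -0.0], [-0.0, -0.0, -1.0]]
force: [0.0, 0.4, -2.6]
width: 0.0498
grasp_force: 37.3
```

```bash
python3 - <<'E'
from h import *
rows((.533,.249,.159),0)
f=grab('top');save(f,'t6.png');W=cloud(f);z=np.nan_to_num(W[...,2],nan=-1)
m=np.zeros(z.shape,bool);m[185:275,190:310]=1
D=W[m&(z>.045)&(z<.060)];D=D[(D[:,1]>.17)&(D[:,1]<.22)&(abs(D[:,0]-.537)<.065)];print('div',len(D),np.median(D,0) if len(D) else '')
F=W[m&(z>.069)&(z<.085)];F=F[(F[:,1]>.05)&(F[:,1]<.1)&(abs(F[:,0]-.533)>.05)];print('front',len(F),np.median(F,0))
E
```

```text
clock 22.90 tcp [0.5326 0.248  0.239 ] toolx 90.0 tooly -0.0 deg q6 0.31 w 0.0498 gf 37.3 F [ 0.   0.4 -2.6] | dx 1 dy 0 dz 80 yaw -0.001
div 111 [0.53406629 0.1976884  0.05395607]
front 156 [0.4809092  0.07477559 0.07656454]
```

```bash
python3 - <<'E'
from h import *
f=grab('wrist');C=-np.array(f['R']).T@np.array(f['t']).ravel();s=sensors.get_state();print(C.round(3),(np.array(s['orientation']).T@(C-s['tool_pos'])).round(3))
W=np.load('Wtop.npy');z=np.nan_to_num(W[...,2],nan=-1)
m=(z>.17)&(z<.185)&(abs(W[...,0]-.533)<.08)&(W[...,1]>.25);print('unit top edge y',np.percentile(W[m][:,1],[0,.5,2]))
E
```

```text
[0.533 0.32  0.309] [ 0.072  0.    -0.07 ]
unit top edge y [0.33678645 0.33825897 0.34168056]
```

Request:
move_arm(increments=[{"dx": 1, "dy": 0, "dz": 20, "yaw": 0}, {"dx": 1, "dy": 0, "dz": 42, "yaw": 0}, {"dx": 1, "dy": 0, "dz": 62, "yaw": 0}, {"dx": 1, "dy": 0, "dz": 74, "yaw": 0}, {"dx": 1, "dy": 0, "dz": 79, "yaw": 0}, {"dx": 1, "dy": 0, "dz": 81, "yaw": 0}, {"dx": 1, "dy": 0, "dz": 82, "yaw": 0}, {"dx": 1, "dy": 0, "dz": 83, "yaw": 0}])

```text
clock: 23.8
tool_pos: [0.5328, 0.25, 0.1567]
orientation: [[0.0, 1.0, 0.001], [1.0, -0.0, 0.0], [0.0, 0.001, -1.0]]
force: [-1.0, -0.2, -2.3]
width: 0.0492
grasp_force: 37.3
```

Request:
move_arm(increments=[{"dx": 0, "dy": 0, "dz": 1, "yaw": 0}, {"dx": 0, "dy": 0, "dz": 1, "yaw": 0}, {"dx": 0, "dy": 0, "dz": 2, "yaw": 0}, {"dx": 0, "dy": 0, "dz": 2, "yaw": 0}])

```text
clock: 24.2
tool_pos: [0.5326, 0.25, 0.1541]
orientation: [[-0.0, 1.0, 0.0], [1.0, 0.0, 0.0], [0.0, 0.0, -1.0]]
force: [-0.2, -0.2, -1.8]
width: 0.0494
grasp_force: 37.4
```

Request:
move_arm(increments=[{"dx": 0, "dy": 0, "dz": 1, "yaw": 0}, {"dx": 0, "dy": 0, "dz": 1, "yaw": 0}])

```text
clock: 24.4
tool_pos: [0.5326, 0.2501, 0.154]
orientation: [[-0.0, 1.0, 0.001], [1.0, 0.0, 0.0], [0.0, 0.001, -1.0]]
force: [-4.9, -0.3, 11.3]
width: 0.0501
grasp_force: 38.7
```

Request:
move_arm(increments=[{"dx": 0, "dy": 0, "dz": 0, "yaw": 0}, {"dx": 0, "dy": 0, "dz": 0, "yaw": 0}, {"dx": 0, "dy": 0, "dz": 0, "yaw": 0}, {"dx": 0, "dy": 0, "dz": 0, "yaw": 0}, {"dx": 0, "dy": 0, "dz": -20, "yaw": 0}, {"dx": 0, "dy": 0, "dz": -55, "yaw": 0}, {"dx": 0, "dy": 0, "dz": -95, "yaw": 0}, {"dx": 0, "dy": 0, "dz": -120, "yaw": 0}], jaw=0.8)

```text
clock: 25.2
tool_pos: [0.5328, 0.25, 0.2759]
orientation: [[-0.0, 1.0, 0.002], [1.0, 0.0, 0.001], [0.001, 0.002, -1.0]]
force: [0.6, -0.2, -0.3]
width: 0.0687
grasp_force: 0.0
```

```bash
python3 - <<'E'
from h import *
f=grab('side');save(f,'s7.png')
W=cloud(f);h=cv2.cvtColor(f['frame'],cv2.COLOR_RGB2HSV)
m=(W[...,2]>.07)&(W[...,2]<.15)&(abs(W[...,0]-.533)<.045)&(W[...,1]>.19)&(W[...,1]<.3)
P=W[m];print(m.sum(),P.min(0).round(3),P.max(0).round(3));planes(P)
rows((.4984,-.41,.26),0)
# mug from side view: rim points
m=(W[...,2]>.068)&(W[...,2]<.082)&(abs(W[...,0]-.50)<.07)&(abs(W[...,1]+.40)<.07);Q=W[m];print('mugrim side',len(Q),Q.min(0).round(3),Q.max(0).round(3))
g=grab('top');W=cloud(g);np.save('Wt7.npy',W);save(g,'t7.png')
z=np.nan_to_num(W[...,2],nan=-1)
m=(z>.068)&(z<.082)&(abs(W[...,0]-.50)<.07)&(abs(W[...,1]+.40)<.07);Q=W[m];print('mugrim top',len(Q),Q.min(0).round(3),Q.max(0).round(3))
im=np.hstack([cv2.resize(f['frame'][300:390,280:400],None,fx=3.3,fy=3.3,interpolation=cv2.INTER_CUBIC),cv2.resize(g['frame'][235:305,420:513],None,fx=4.25,fy=4.25,interpolation=cv2.INTER_CUBIC)[:297]]) 
cv2.imwrite('pics/mug.png',cv2.cvtColor(im,cv2.COLOR_RGB2BGR));print(im.shape)
E
```

```text
360 [0.506 0.213 0.07 ] [0.558 0.266 0.139]
plane n [-0.05   0.985 -0.167] c [0.5325 0.2263 0.1017] 148 / 360 zmin 0.0701 zmax 0.1372 tilt-from-horiz 9.6
plane n [ 0.066 -0.975  0.21 ] c [0.5283 0.2327 0.1068] 71 / 212 zmin 0.0703 zmax 0.1387 tilt-from-horiz 12.1
clock 25.25 tcp [0.5334 0.2502 0.2794] toolx 90.0 tooly 0.0 deg q6 0.31 w 0.0681 gf 0.0 F [ 0.4 -0.4  4.6] | dx -660 dy -35 dz 18 yaw 0.000
mugrim side 214 [ 0.463 -0.444  0.068] [ 0.531 -0.379  0.076]
mugrim top 143 [ 0.449 -0.44   0.068] [ 0.533 -0.379  0.082]
(297, 791, 3)
```

View pics/mug.png

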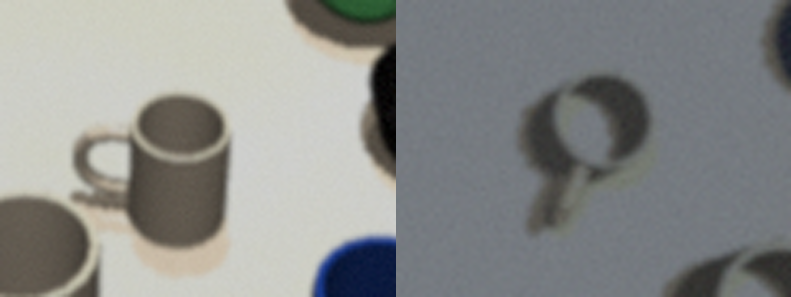

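The mug view shows the rim at panel (180,128) and the handle pointing left towards the robot side (-x). I'll measure the handle angle from depth and check the dispenser in the drawer.

```bash
python3 - <<'E'
from h import *
f=grab('side');W=cloud(f);h=cv2.cvtColor(f['frame'],cv2.COLOR_RGB2HSV)
c=np.array([.5,-.411])
for W_,n in((W,'side'),(np.load('Wt7.npy'),'top')):
    z=np.nan_to_num(W_[...,2],nan=-1);r=np.linalg.norm(W_[...,:2]-c,axis=-1)
    m=(z>.018)&(z<.075)&(r>.038)&(r<.075);Q=W_[m];v=Q[:,:2]-c;a=np.degrees(np.arctan2(v[:,1],v[:,0]))
    print(n,len(Q),'angle med',np.median(a),np.percentile(a,[10,90]),'rmax',np.percentile(r[m],95))
    m=(z>.070)&(z<.080)&(r<.045);Q=W_[m];print(' rim mid',(Q.min(0)+Q.max(0))/2,np.ptp(Q,axis=0))
m=(h[...,1]>120)&(h[...,0]<18)&(W[...,2]>.082)&(W[...,2]<.114)&(abs(W[...,0]-.533)<.045)&(W[...,1]>.19)&(W[...,1]<.3)
P=W[m];print(m.sum(),P.min(0).round(3),P.max(0).round(3));planes(P,1,.004)
m=(W[...,2]>.118)&(W[...,2]<.15)&(abs(W[...,0]-.533)<.045)&(W[...,1]>.19)&(W[...,1]<.3);print('cap',np.median(W[m],0),W[m].min(0),W[m].max(0))
rows((.5,-.411,.26),70)
E
```

```text
side 145 angle med 165.2185448044522 [161.38269778 167.74870907] rmax 0.06454556523005056
 rim mid [ 0.50056089 -0.41146171  0.0730723 ] [0.06006439 0.06312739 0.00594764]
top 65 angle med 159.66753883437804 [156.31181431 164.88052943] rmax 0.06402536620874953
 rim mid [ 0.49947365 -0.40994662  0.0749848 ] [0.06706657 0.06107549 0.0096288 ]
168 [0.506 0.217 0.082] [0.557 0.267 0.114]
plane n [ 0.026 -0.999  0.029] c [0.5308 0.2238 0.0972] 121 / 168 zmin 0.0822 zmax 0.1136 tilt-from-horiz 1.7
cap [0.52989281 0.23486007 0.12873377] [0.51104933 0.2223997  0.11831123] [0.55009767 0.25548016 0.13892737]
clock 25.35 tcp [0.5329 0.25   0.2744] toolx 90.0 tooly 0.0 deg q6 0.31 w 0.0683 gf 0.0 F [ 0.1 -0.5 -0.4] | dx -661 dy -33 dz 14 yaw -1.222
```

The dispenser stands upright in the back bay, centred at about (0.532, 0.249). The mug's rim centre is (0.500, -0.411) and its handle is at about 162°.

Request:
move_arm(increments=[{"dx": -30, "dy": 0, "dz": 0, "yaw": 0}, {"dx": -75, "dy": 0, "dz": 0, "yaw": -0.1}, {"dx": -120, "dy": 0, "dz": 0, "yaw": -0.2}, {"dx": -165, "dy": -5, "dz": 0, "yaw": -0.3}, {"dx": -210, "dy": -10, "dz": 0, "yaw": -0.4}, {"dx": -255, "dy": -15, "dz": 0, "yaw": -0.5}, {"dx": -300, "dy": -20, "dz": 0, "yaw": -0.6}, {"dx": -345, "dy": -25, "dz": 0, "yaw": -0.7}, {"dx": -390, "dy": -30, "dz": 0, "yaw": -0.8}, {"dx": -435, "dy": -33, "dz": 0, "yaw": -0.9}], jaw=1)

```text
clock: 26.35
tool_pos: [0.4986, -0.1867, 0.2716]
orientation: [[-0.786, 0.618, -0.001], [0.618, 0.786, 0.001], [0.002, -0.0, -1.0]]
force: [0.8, 1.0, 0.6]
width: 0.0852
grasp_force: 0.0
```

```bash
python3 - <<'E'
from h import *
rows((.5,-.411,.24),72)
E
```

```text
clock 26.35 tcp [ 0.4986 -0.1867  0.2716] toolx 141.8 tooly 51.8 deg q6 -1.41 w 0.0852 gf 0.0 F [0.8 1.  0.6] | dx -140 dy -175 dz 31 yaw -0.353
```

Request:
move_arm(increments=[{"dx": -28, "dy": -35, "dz": 0, "yaw": -0.12}, {"dx": -60, "dy": -75, "dz": 10, "yaw": -0.24}, {"dx": -95, "dy": -115, "dz": 20, "yaw": -0.35}, {"dx": -120, "dy": -150, "dz": 31, "yaw": -0.353}, {"dx": -137, "dy": -170, "dz": 31, "yaw": -0.353}, {"dx": -140, "dy": -175, "dz": 31, "yaw": -0.353}, {"dx": -140, "dy": -175, "dz": 31, "yaw": -0.353}, {"dx": -140, "dy": -175, "dz": 31, "yaw": -0.353}])

```text
clock: 27.15
tool_pos: [0.5005, -0.4082, 0.2414]
orientation: [[-0.95, 0.312, -0.001], [0.312, 0.95, 0.001], [0.001, 0.001, -1.0]]
force: [0.4, 0.2, 0.6]
width: 0.0853
grasp_force: 0.0
```

```bash
python3 - <<'E'
from h import *
rows((.5,-.411,.12),72)
f=grab('wrist');save(f,'w8.png')
E
```

```text
clock 27.15 tcp [ 0.5005 -0.4082  0.2414] toolx 161.8 tooly 71.8 deg q6 -2.06 w 0.0853 gf 0.0 F [0.4 0.2 0.6] | dx -1 dy -3 dz 121 yaw -0.003
```

View pics/w8.png

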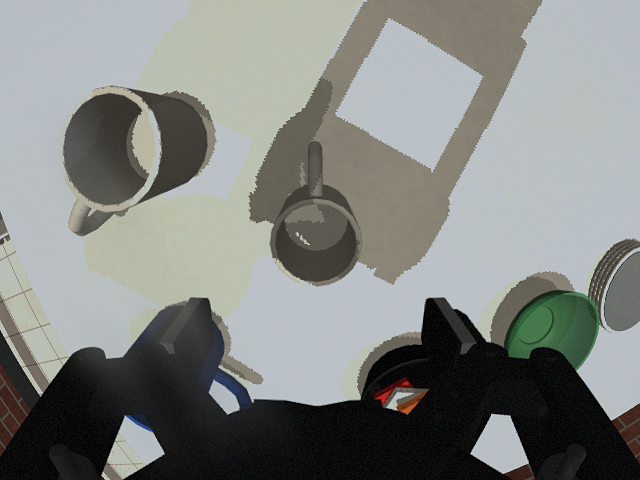

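The wrist view shows the small white mug centred at (317,240), with its handle along the tool x axis, clear of the pads. I'll descend and grip.

Request:
move_arm(increments=[{"dx": -1, "dy": -2, "dz": 30, "yaw": 0}, {"dx": -1, "dy": -2, "dz": 65, "yaw": 0}, {"dx": -1, "dy": -2, "dz": 95, "yaw": 0}, {"dx": -1, "dy": -2, "dz": 114, "yaw": 0}, {"dx": -1, "dy": -2, "dz": 121, "yaw": 0}, {"dx": -1, "dy": -2, "dz": 121, "yaw": 0}])

```text
clock: 27.8
tool_pos: [0.5009, -0.4105, 0.1207]
orientation: [[-0.95, 0.312, -0.001], [0.312, 0.95, 0.001], [0.001, 0.0, -1.0]]
force: [0.2, -0.6, 0.6]
width: 0.0852
grasp_force: 0.0
```

Request:
move_arm(increments=[{"dx": 0, "dy": 0, "dz": 0, "yaw": 0}, {"dx": 0, "dy": 0, "dz": 0, "yaw": 0}, {"dx": 0, "dy": 0, "dz": 0, "yaw": 0}, {"dx": 0, "dy": 0, "dz": 0, "yaw": 0}, {"dx": 0, "dy": 0, "dz": 0, "yaw": 0}], jaw=0.5, force=30)

```text
clock: 28.3
tool_pos: [0.5012, -0.4116, 0.1225]
orientation: [[-0.95, 0.312, 0.002], [0.312, 0.95, -0.001], [-0.002, -0.001, -1.0]]
force: [-0.7, 3.4, 8.8]
width: 0.0598
grasp_force: 32.6
```

```bash
python3 - <<'E'
from h import *
rows((.533,.131,.24),40)
E
```

```text
clock 28.30 tcp [ 0.5012 -0.4116  0.1225] toolx 161.8 tooly 71.8 deg q6 -2.06 w 0.0598 gf 32.6 F [-0.7  3.4  8.8] | dx 139 dy 525 dz -118 yaw 0.555
```

Request:
move_arm(increments=[{"dx": 0, "dy": 0, "dz": -15, "yaw": 0}, {"dx": 0, "dy": 0, "dz": -45, "yaw": 0}, {"dx": 0, "dy": 0, "dz": -85, "yaw": 0}, {"dx": 7, "dy": 26, "dz": -115, "yaw": 0}, {"dx": 17, "dy": 64, "dz": -118, "yaw": 0.08}, {"dx": 27, "dy": 103, "dz": -118, "yaw": 0.16}, {"dx": 37, "dy": 142, "dz": -118, "yaw": 0.24}, {"dx": 48, "dy": 181, "dz": -118, "yaw": 0.32}, {"dx": 58, "dy": 220, "dz": -118, "yaw": 0.4}, {"dx": 69, "dy": 260, "dz": -118, "yaw": 0.48}])

```text
clock: 29.3
tool_pos: [0.5163, -0.1414, 0.2403]
orientation: [[-0.696, 0.718, 0.001], [0.718, 0.696, -0.0], [-0.001, 0.001, -1.0]]
force: [0.3, 0.4, -0.6]
width: 0.0597
grasp_force: 33.7
```

```bash
python3 - <<'E'
from h import *
rows((.533,.131,.24),40)
f=grab('side');W=cloud(f);s=sensors.get_state();c=np.array(s['tool_pos'])
z=np.nan_to_num(W[...,2],nan=-1);r=np.linalg.norm(W[...,:2]-c[:2],axis=-1)
m=(z>.1)&(z<.165)&(r<.09);Q=W[m];print(len(Q),Q.min(0).round(3),Q.max(0).round(3))
E
```

```text
clock 29.30 tcp [ 0.5163 -0.1414  0.2403] toolx 134.1 tooly 44.1 deg q6 -1.18 w 0.0597 gf 33.7 F [ 0.3  0.4 -0.6] | dx 184 dy 202 dz 0 yaw 0.071
518 [ 0.467 -0.178  0.114] [ 0.545 -0.097  0.165]
```

Request:
move_arm(increments=[{"dx": 28, "dy": 31, "dz": 0, "yaw": 0.04}, {"dx": 58, "dy": 63, "dz": 0, "yaw": 0.071}, {"dx": 87, "dy": 95, "dz": 0, "yaw": 0.071}, {"dx": 115, "dy": 127, "dz": 0, "yaw": 0.071}, {"dx": 142, "dy": 156, "dz": 0, "yaw": 0.071}, {"dx": 164, "dy": 180, "dz": 0, "yaw": 0.071}, {"dx": 178, "dy": 195, "dz": 0, "yaw": 0.071}, {"dx": 184, "dy": 202, "dz": 0, "yaw": 0.071}, {"dx": 184, "dy": 202, "dz": 0, "yaw": 0.071}, {"dx": 184, "dy": 202, "dz": 0, "yaw": 0.071}])

```text
clock: 30.35
tool_pos: [0.5326, 0.1292, 0.2393]
orientation: [[-0.646, 0.764, 0.0], [0.764, 0.646, -0.0], [-0.0, 0.0, -1.0]]
force: [-0.5, -0.5, -1.4]
width: 0.06
grasp_force: 33.8
```

```bash
python3 - <<'E'
from h import *
rows((.533,.131,.1425),40)
f=grab('top');W=cloud(f);z=np.nan_to_num(W[...,2],nan=-1)
m=np.zeros(z.shape,bool);m[185:275,190:310]=1
D=W[m&(z>.045)&(z<.060)];D=D[(D[:,1]>.17)&(D[:,1]<.22)&(abs(D[:,0]-.537)<.065)];print('div',len(D),np.median(D,0) if len(D) else '')
f=grab('side');W=cloud(f);z=np.nan_to_num(W[...,2],nan=-1)
m=(z>.068)&(z<.08)&(abs(W[...,0]-.533)<.095)&(W[...,1]<.1)&(W[...,1]>.05);print('front',m.sum(),np.median(W[m],0))
m=(z>.11)&(z<.16)&(abs(W[...,0]-.533)<.1)&(abs(W[...,1]-.13)<.075);print('mug',W[m].min(0),W[m].max(0))
save(f,'s9.png')
E
```

```text
clock 30.35 tcp [0.5326 0.1292 0.2393] toolx 130.2 tooly 40.2 deg q6 -0.60 w 0.0600 gf 33.8 F [-0.5 -0.5 -1.4] | dx 1 dy 1 dz 97 yaw 0.004
div 60 [0.52201328 0.1977662  0.05469625]
front 298 [0.53065575 0.0691657  0.07325359]
mug [0.48676495 0.09378799 0.1130714 ] [0.56195314 0.17497257 0.15987359]
```

View pics/s9.png

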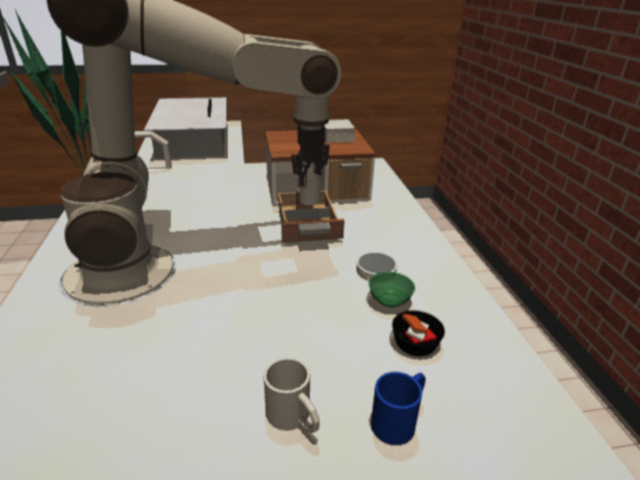

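The side view shows the mug held upright over the front compartment at (311,190), with the bystanders undisturbed. I'll lower it gently.

Request:
move_arm(increments=[{"dx": 1, "dy": 0, "dz": 20, "yaw": 0}, {"dx": 1, "dy": 0, "dz": 45, "yaw": 0}, {"dx": 1, "dy": 0, "dz": 68, "yaw": 0}, {"dx": 1, "dy": 0, "dz": 83, "yaw": 0}, {"dx": 1, "dy": 0, "dz": 90, "yaw": 0}, {"dx": 1, "dy": 0, "dz": 93, "yaw": 0}, {"dx": 1, "dy": 0, "dz": 95, "yaw": 0}, {"dx": 1, "dy": 0, "dz": 96, "yaw": 0}, {"dx": 1, "dy": 0, "dz": 96, "yaw": 0}])

```text
clock: 31.35
tool_pos: [0.5321, 0.1307, 0.1434]
orientation: [[-0.646, 0.764, 0.001], [0.764, 0.646, 0.0], [-0.0, 0.001, -1.0]]
force: [-0.0, 0.4, -1.5]
width: 0.0599
grasp_force: 33.8
```

Request:
move_arm(increments=[{"dx": 0, "dy": 0, "dz": 1, "yaw": 0}, {"dx": 0, "dy": 0, "dz": 1, "yaw": 0}])

```text
clock: 31.55
tool_pos: [0.5321, 0.1308, 0.1425]
orientation: [[-0.646, 0.763, 0.001], [0.763, 0.646, 0.0], [-0.0, 0.001, -1.0]]
force: [-0.6, -0.9, 3.0]
width: 0.0596
grasp_force: 34.4
```

Contact. I'll open a little, so the fingers stay clear of the drawer front, and retreat.

Request:
move_arm(increments=[{"dx": 0, "dy": 0, "dz": 0, "yaw": 0}, {"dx": 0, "dy": 0, "dz": 0, "yaw": 0}, {"dx": 0, "dy": 0, "dz": 0, "yaw": 0}, {"dx": 0, "dy": 0, "dz": 0, "yaw": 0}, {"dx": 0, "dy": 0, "dz": -10, "yaw": 0}, {"dx": 0, "dy": 0, "dz": -35, "yaw": 0}, {"dx": 0, "dy": 0, "dz": -75, "yaw": 0}, {"dx": 0, "dy": 0, "dz": -110, "yaw": 0}, {"dx": 0, "dy": 0, "dz": -110, "yaw": 0}], jaw=0.84)

```text
clock: 32.45
tool_pos: [0.5331, 0.1308, 0.2576]
orientation: [[-0.646, 0.763, 0.008], [0.764, 0.646, 0.001], [-0.004, 0.006, -1.0]]
force: [0.2, -0.1, 0.4]
width: 0.0716
grasp_force: 0.0
```

```bash
python3 - <<'E'
from h import *
f=grab('side');W=cloud(f);z=np.nan_to_num(W[...,2],nan=-1)
m=(z>.08)&(z<.105)&(abs(W[...,0]-.533)<.07)&(abs(W[...,1]-.13)<.06);Q=W[m];print('mug',m.sum(),Q.min(0).round(3),Q.max(0).round(3))
m=(z>.118)&(z<.15)&(abs(W[...,0]-.533)<.045)&(W[...,1]>.19)&(W[...,1]<.3);print('cap',W[m].min(0),W[m].max(0))
m=(z>.055)&(z<.078)&(abs(W[...,0]-.533)<.06)&(W[...,1]<.066)&(W[...,1]>.0);Q=W[m];print('pull',m.sum(),Q.min(0),Q.max(0),np.percentile(Q[:,1],5),np.median(Q,0))
rows((.533,.0,.25),0)
E
```

```text
mug 180 [0.495 0.094 0.08 ] [0.561 0.166 0.095]
cap [0.51127383 0.22242367 0.11872344] [0.55018827 0.25424704 0.13800325]
pull 350 [0.47374557 0.0281685  0.05524316] [0.58833686 0.06597083 0.07659098] 0.031184943017450492 [0.53027017 0.03690852 0.0706934 ]
clock 32.50 tcp [0.5325 0.1308 0.2549] toolx 130.2 tooly 40.2 deg q6 -0.60 w 0.0715 gf 0.0 F [-0.4 -0.4 -1.3] | dx -100 dy -84 dz 5 yaw 0.702
```

The mug is standing with its rim at 95 mm, and the cap is unchanged. Next I move in front of the pull with the fingers shut and the wrist camera turned away from the unit.

Request:
move_arm(increments=[{"dx": -25, "dy": -21, "dz": 0, "yaw": -0.14}, {"dx": -56, "dy": -47, "dz": 0, "yaw": -0.28}, {"dx": -87, "dy": -73, "dz": 0, "yaw": -0.42}, {"dx": -106, "dy": -90, "dz": 0, "yaw": -0.56}, {"dx": -111, "dy": -94, "dz": 0, "yaw": -0.7}, {"dx": -111, "dy": -94, "dz": 0, "yaw": -0.84}, {"dx": -111, "dy": -94, "dz": 0, "yaw": -0.87}, {"dx": -111, "dy": -94, "dz": 0, "yaw": -0.87}], jaw=0, force=20)

```text
clock: 33.3
tool_pos: [0.5315, -0.0149, 0.2513]
orientation: [[-1.0, -0.001, -0.001], [-0.001, 1.0, 0.0], [0.001, 0.0, -1.0]]
force: [0.0, -0.3, 0.0]
width: -0.0
grasp_force: 0.0
```

```bash
python3 - <<'E'
from h import *
rows((.533,-.015,.122),90)
E
```

```text
clock 33.30 tcp [ 0.5315 -0.0149  0.2513] toolx -179.9 tooly 90.1 deg q6 -1.75 w -0.0000 gf 0.0 F [ 0.  -0.3  0. ] | dx -2 dy -0 dz 129 yaw 0.001
```

Request:
move_arm(increments=[{"dx": -2, "dy": 0, "dz": 40, "yaw": 0}, {"dx": -2, "dy": 0, "dz": 85, "yaw": 0}, {"dx": -2, "dy": 0, "dz": 118, "yaw": 0}, {"dx": -2, "dy": 0, "dz": 130, "yaw": 0}, {"dx": -2, "dy": 5, "dz": 132, "yaw": 0}, {"dx": -2, "dy": 12, "dz": 132, "yaw": 0}, {"dx": -2, "dy": 18, "dz": 132, "yaw": 0}, {"dx": -2, "dy": 22, "dz": 132, "yaw": 0}])

```text
clock: 34.1
tool_pos: [0.5343, 0.008, 0.1213]
orientation: [[-1.0, -0.002, 0.002], [-0.002, 1.0, -0.0], [-0.002, -0.0, -1.0]]
force: [-0.7, 0.6, -0.0]
width: 0.0001
grasp_force: 0.0
```

Request:
move_arm(increments=[{"dx": 0, "dy": 3, "dz": 0, "yaw": 0}, {"dx": 0, "dy": 6, "dz": 0, "yaw": 0}, {"dx": 0, "dy": 10, "dz": 0, "yaw": 0}, {"dx": 0, "dy": 15, "dz": 0, "yaw": 0}, {"dx": 0, "dy": 20, "dz": 0, "yaw": 0}, {"dx": 0, "dy": 26, "dz": 0, "yaw": 0}, {"dx": 0, "dy": 32, "dz": 0, "yaw": 0}, {"dx": 0, "dy": 39, "dz": 0, "yaw": 0}, {"dx": 0, "dy": 46, "dz": 0, "yaw": 0}, {"dx": 0, "dy": 53, "dz": 0, "yaw": 0}])

```text
clock: 35.1
tool_pos: [0.5337, 0.0609, 0.1199]
orientation: [[-1.0, -0.001, -0.0], [-0.001, 1.0, 0.0], [0.0, 0.0, -1.0]]
force: [-1.6, -2.5, 2.1]
width: -0.0003
grasp_force: 1.2
```

Request:
move_arm(increments=[{"dx": 0, "dy": 7, "dz": 0, "yaw": 0}, {"dx": 0, "dy": 15, "dz": 0, "yaw": 0}, {"dx": 0, "dy": 23, "dz": 0, "yaw": 0}, {"dx": 0, "dy": 31, "dz": 0, "yaw": 0}, {"dx": 0, "dy": 39, "dz": 0, "yaw": 0}, {"dx": 0, "dy": 47, "dz": 0, "yaw": 0}, {"dx": 0, "dy": 55, "dz": 0, "yaw": 0}, {"dx": 0, "dy": 63, "dz": 0, "yaw": 0}, {"dx": 0, "dy": 71, "dz": 0, "yaw": 0}, {"dx": 0, "dy": 78, "dz": 0, "yaw": 0}])

```text
clock: 36.1
tool_pos: [0.5336, 0.139, 0.1199]
orientation: [[-1.0, -0.001, -0.0], [-0.001, 1.0, 0.0], [0.0, 0.0, -1.0]]
force: [-2.3, -2.1, -0.5]
width: -0.0001
grasp_force: 1.2
```

```bash
python3 - <<'E'
from h import *
f=grab('side');save(f,'s11.png');W=cloud(f);z=np.nan_to_num(W[...,2],nan=-1)
m=(z>.055)&(z<.078)&(abs(W[...,0]-.533)<.09)&(W[...,1]<.22)&(W[...,1]>.1);Q=W[m];print('front',np.percentile(Q[:,1],[2,50,95]))
m=(z>.085)&(z<.15)&(abs(W[...,0]-.533)<.06)&(W[...,1]>.17)&(W[...,1]<.42);Q=W[m];print('things',len(Q),Q.min(0).round(3),Q.max(0).round(3))
rows((.533,.26,.12),90)
E
```

```text
front [0.12452681 0.18223141 0.19540127]
things 135 [0.5   0.214 0.085] [0.529 0.382 0.137]
clock 36.15 tcp [0.5336 0.1397 0.12  ] toolx -179.9 tooly 90.1 deg q6 -1.46 w 0.0001 gf 0.0 F [-1.3  0.9 -0.4] | dx 0 dy 120 dz 0 yaw 0.002
```

Request:
move_arm(increments=[{"dx": 0, "dy": 5, "dz": 0, "yaw": 0}, {"dx": 0, "dy": 12, "dz": 0, "yaw": 0}, {"dx": 0, "dy": 20, "dz": 0, "yaw": 0}, {"dx": 0, "dy": 28, "dz": 0, "yaw": 0}, {"dx": 0, "dy": 36, "dz": 0, "yaw": 0}, {"dx": 0, "dy": 44, "dz": 0, "yaw": 0}, {"dx": 0, "dy": 52, "dz": 0, "yaw": 0}, {"dx": 0, "dy": 60, "dz": 0, "yaw": 0}, {"dx": 0, "dy": 68, "dz": 0, "yaw": 0}, {"dx": 0, "dy": 76, "dz": 0, "yaw": 0}])

```text
clock: 37.15
tool_pos: [0.5335, 0.2149, 0.1199]
orientation: [[-1.0, -0.001, -0.0], [-0.001, 1.0, 0.0], [0.0, 0.0, -1.0]]
force: [-1.2, -1.9, 0.1]
width: 0.0003
grasp_force: 1.3
```

Request:
move_arm(increments=[{"dx": 0, "dy": 6, "dz": 0, "yaw": 0}, {"dx": 0, "dy": 12, "dz": 0, "yaw": 0}, {"dx": 0, "dy": 18, "dz": 0, "yaw": 0}, {"dx": 0, "dy": 24, "dz": 0, "yaw": 0}, {"dx": 0, "dy": 30, "dz": 0, "yaw": 0}, {"dx": 0, "dy": 36, "dz": 0, "yaw": 0}, {"dx": 0, "dy": 40, "dz": 0, "yaw": 0}, {"dx": 0, "dy": 43, "dz": 0, "yaw": 0}, {"dx": 0, "dy": 46, "dz": 0, "yaw": 0}, {"dx": 0, "dy": 48, "dz": 0, "yaw": 0}])

```text
clock: 38.15
tool_pos: [0.5335, 0.2624, 0.1199]
orientation: [[-1.0, -0.001, -0.0], [-0.001, 1.0, 0.0], [0.0, 0.0, -1.0]]
force: [-0.8, -1.8, 0.3]
width: 0.0
grasp_force: 1.1
```

Request:
move_arm(increments=[{"dx": 0, "dy": 2, "dz": 0, "yaw": 0}, {"dx": 0, "dy": 4, "dz": 0, "yaw": 0}, {"dx": 0, "dy": 6, "dz": 0, "yaw": 0}, {"dx": 0, "dy": 8, "dz": 0, "yaw": 0}])

```text
clock: 38.55
tool_pos: [0.5335, 0.2704, 0.1199]
orientation: [[-1.0, -0.001, -0.0], [-0.001, 1.0, 0.0], [0.0, 0.0, -1.0]]
force: [-1.2, -1.5, 0.4]
width: 0.0004
grasp_force: 1.1
```

```bash
python3 - <<'E'
from h import *
W0=np.load('Wtop.npy')
f=grab('side');save(f,'s12.png');W=cloud(f);z=np.nan_to_num(W[...,2],nan=-1)
m=(z>.045)&(z<.055)&(abs(W[...,0]-.533)<.088)&(W[...,1]<.4)&(W[...,1]>.28);print('drawer front face y',m.sum(),np.median(W[m],0))
m=(z>.1)&(z<.15)&(W[...,0]>.62)&(W[...,0]<.8)&(W[...,1]<.4)&(W[...,1]>.28);print('fixed front y',m.sum(),np.median(W[m],0))
print(np.round(sensors.get_state()['force'],1))
E
```

```text
drawer front face y 81 [0.55016269 0.31862475 0.05062011]
fixed front y 651 [0.69926621 0.33472616 0.1278613 ]
[-1.   0.6 -0.2]
```

Request:
move_arm(increments=[{"dx": 0, "dy": 2, "dz": 0, "yaw": 0}, {"dx": 0, "dy": 4, "dz": 0, "yaw": 0}, {"dx": 0, "dy": 6, "dz": 0, "yaw": 0}, {"dx": 0, "dy": 8, "dz": 0, "yaw": 0}])

```text
clock: 39.0
tool_pos: [0.5335, 0.2784, 0.12]
orientation: [[-1.0, -0.001, 0.0], [-0.001, 1.0, 0.0], [-0.0, 0.0, -1.0]]
force: [-1.3, -1.2, 0.3]
width: 0.0002
grasp_force: 1.1
```

Request:
move_arm(increments=[{"dx": 0, "dy": 1, "dz": 0, "yaw": 0}, {"dx": 0, "dy": 2, "dz": 0, "yaw": 0}, {"dx": 0, "dy": 3, "dz": 0, "yaw": 0}])

```text
clock: 39.3
tool_pos: [0.5335, 0.2794, 0.1199]
orientation: [[-1.0, -0.001, -0.001], [-0.001, 1.0, -0.004], [0.001, -0.004, -1.0]]
force: [-3.0, -30.9, 7.6]
width: 0.0001
grasp_force: 15.6
```

The force jumped to 31 N, so it is at the stop. I'll back off, retreat, and verify.

Request:
move_arm(increments=[{"dx": 0, "dy": -3, "dz": 0, "yaw": 0}, {"dx": 0, "dy": -10, "dz": 0, "yaw": 0}, {"dx": 0, "dy": -30, "dz": 0, "yaw": 0}, {"dx": 0, "dy": -60, "dz": 0, "yaw": 0}, {"dx": 0, "dy": -95, "dz": -20, "yaw": 0}, {"dx": 0, "dy": -130, "dz": -60, "yaw": 0}, {"dx": 0, "dy": -150, "dz": -100, "yaw": 0}, {"dx": 0, "dy": -150, "dz": -100, "yaw": 0}, {"dx": 0, "dy": -150, "dz": -100, "yaw": 0}])

```text
clock: 40.2
tool_pos: [0.5339, 0.1307, 0.2209]
orientation: [[-1.0, -0.0, 0.002], [-0.0, 1.0, 0.001], [-0.002, 0.001, -1.0]]
force: [-0.5, -0.7, -1.0]
width: -0.0001
grasp_force: 0.0
```

```bash
python3 - <<'E'
from h import *
f=grab('side');save(f,'s13.png');W=cloud(f);z=np.nan_to_num(W[...,2],nan=-1)
m=(z>.03)&(z<.055)&(abs(W[...,0]-.533)<.088)&(W[...,1]<.4)&(W[...,1]>.28);print('drawer front face y',m.sum(),np.median(W[m],0))
m=(z>.03)&(z<.12)&(W[...,0]>.64)&(W[...,0]<.76)&(W[...,1]<.4)&(W[...,1]>.28);print('fixed front y',m.sum(),np.median(W[m],0))
m=(z>.055)&(z<.078)&(abs(W[...,0]-.533)<.04)&(W[...,1]<.33)&(W[...,1]>.26);print('pull',m.sum(),np.percentile(W[m][:,1],[2,5]))
m=(z>.085)&(z<.15)&(abs(W[...,0]-.533)<.07)&(W[...,1]>.34)&(W[...,1]<.56);Q=W[m];print('inside',len(Q),Q.min(0).round(3),Q.max(0).round(3))
cv2.imwrite('pics/fin.png',cv2.resize(cv2.cvtColor(f['frame'][120:320,240:460],cv2.COLOR_RGB2BGR),None,fx=3,fy=3,interpolation=cv2.INTER_CUBIC))
E
```

```text
drawer front face y 216 [0.52511766 0.32675527 0.04006141]
fixed front y 818 [0.69921186 0.33559084 0.07531476]
pull 194 [0.28612984 0.28717612]
inside 145 [0.499 0.354 0.085] [0.555 0.512 0.104]
```

View pics/fin.png

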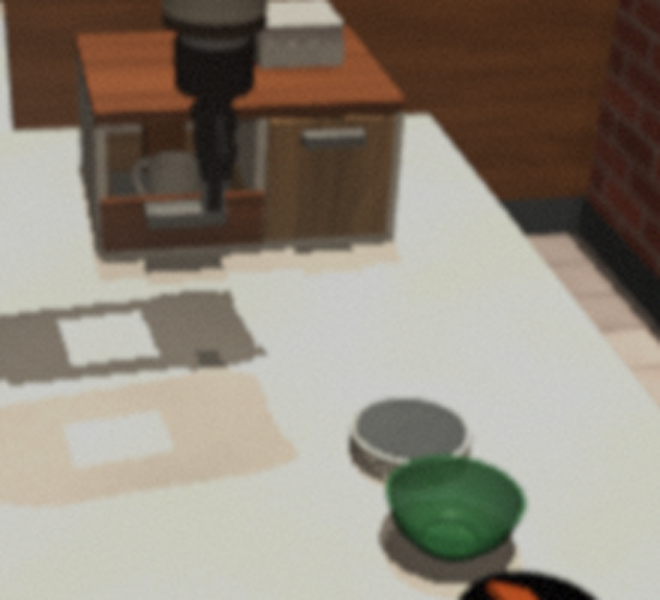

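The picture shows the drawer front flush in the left bay at (185,220) and the mug upright behind it at (170,175). The bystanders are in place and the gripper is clear. The front has travelled about 0.257 m and sits 12 mm proud of the unit's face, as it should when shut. I'll hand in.

```bash
python3 -c "
from h import *
print(ctrl.hand_in())"
```

```text
the job is handed in; nothing more can be done
None
```

The job is handed in: by my measurements the dispenser is upright in the back compartment, the mug is upright in the front one, the drawer is pushed to its stop, and the bowl, basket and plates looked undisturbed; no verdict came back.

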